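# Lever open the flush-lidded keepsake chest

### The job

Open the wooden keepsake chest, whose flush lid has no handle: first take the jar off the lid and stand it upright on the shelf, then pull the orange-handled opener out of the clear caddy. Put its blade down through the notch at the lid's front, lever the lid up with it (no fingers on the lid until it is well up), swing the lid right back to its stop, and stand the opener back in the caddy, blade down. Do not tip the jar over, leave the spray bottle and the polish tin in their places, and the shoe horn and the rule in the caddy.

Things in the scene. Friction and masses are not known exactly. Their poses are not given: they have to be found in the camera images.
- chest: Wooden chest, fixed, 170 deep (x) x 210 wide (y) x 95 high, walls 10 thick, empty under the lid's front half. Origin: centre of its underside; x points from front to hinged rear, z up. A pale lid, 10 thick, is inset between the walls, its top flush with the rim (z = 95). A notch 40 wide in the middle of the lid's front edge leaves a gap between front wall (x = -75) and lid (x = -66); elsewhere 2.
- lid (a joint): Angle of the lid about the chest's rear hinge, rad: 0 shut and flush, grows as the front edge rises, stop at 1.75 (100 degrees, leaning a little back). Stiff torque hinges: the lid stays at any angle, lifting it at the notch takes about 5 to 7 N.
- lid_edge (a point): On the lid, middle of the notch's edge, at the lid's underside: 141 before and 10 below the hinge axis when shut; moves with the lid. The blade goes down through the 9 mm wide gap before it and hooks under this edge when the handle is leaned back over the front rim as pivot.
- lid_hinge (a point): Middle of the hinge axis, at chest x = 75, z = 95; the axis lies along the chest's y.
- pry_rim (a point): Middle of the front wall's inner top edge, in front of the notch: chest x = -75, y = 0, z = 95.
- caddy: Clear plastic caddy, fixed, 72 (x) x 136 (y) x 95 high, walls and floor 4 thick, open top. Origin: centre of its underside, z up. Three compartments side by side, centres at y = -44, 0, 44, each 64 (x) by 40 (y) inside. One flat thing stands in each, foot in the far (+x) bottom corner, leaning on the near (-x) rim; which is where changes.
- opener: Stiff flat opener, 190 long, about 120 g: steel blade 3 thick, 20 wide, 90 long, then orange handle 20 thick, 26 wide, 100 long. Origin: middle of the blade's end; z along it to the handle, x across its thickness, y across its width. Starts leaning about 30 degrees to the caddy's -x side, the handle crossing the rim at z = 110.
- opener_tip (a point): Middle of the end of the opener's blade (the opener's origin).
- shoehorn: Blue plastic shoe horn, 175 long, 4 thick, 32 wide below and 22 above, leaning about 34 degrees in a caddy compartment; not to be taken. Origin: middle of its foot, z along it upwards.
- rule: Brown wooden rule, 170 long, 5 thick, 28 wide, brass end, leaning about 34 degrees in a caddy compartment; not to be taken. Origin: middle of its foot, z along it upwards.
- spray: White spray bottle with a green band, grey head, 58 across, 178 high, loose, standing beside the chest. Origin: centre of its underside.
- jar: Amber glass jar with a red cap, round, straight, 60 across, 85 high, about 250 g, loose, standing on the shut lid at first (underside at 95 above the surface). Origin: centre of its underside, z up. To be stood on any free spot of the work surface (the shelf).
- carton: Cardboard carton, fixed, 120 (its x) x 140 (its y) x 100 high, standing on the other side from the caddy. Origin: centre of its underside.
- tin: Low round polish tin, red top, 76 across, 27 high, loose, standing beside the chest. Origin: centre of its underside.
There are look-alikes about, which are no part of the job. Several things have the shape of the spray; the one meant has the colours described above.

How it is judged:
By the outcome, as a careful person would: the job done as asked, in the order asked, and still so for the second after the job is handed in, with the robot touching nothing.
It also fails if it takes over 70 s, if anything falls off the work surface, if the arm or the gripper's body presses on something with over 40 N, if the wrist force passes 120 N, or if a joint passes its speed limit or range.

### The arm

A 6-joint arm with a two-finger parallel gripper is mounted at the origin on the work surface. World frame = base frame: x ahead of the robot, y to its left, z up, the work surface at z = 0. Lengths are in m, angles in rad, forces in N, time in s.
With the tool pointing down it reaches from about 0.35 to 0.775 m from the base axis. Payload 7.3 kg.
Tool frame: the origin (TCP) lies midway between the tips of the shut fingers; the grasp point (between the pads) lies 19 mm behind it; z points along the fingers, y is the direction in which the jaws open and shut (so a half turn about z gives the same grasp; the last joint's range is limited). The gripper opens to 92 mm and grips with 3 to 60 N. Pads are 19 mm wide; open, the fingers measure 130 mm over their backs; the gripper's body (75 mm by 190 mm) begins 47 mm behind the grasp point.
Start: joints at [-1.306, 0.342, 1.524, -0, 1.275, -0.146], TCP at [0.21, -0.481, 0.227] pointing down, gripper open.
Joint ranges: [-2.53, 2.53], [-0.77, 2.02], [0.04, 2.7], [-1, 4.14], [0.28, 2.66], [-3.11, 3.11]. Speed limits (rad/s): [2.57, 2.57, 3.14, 3.14, 3.14, 3.14].

### API

Orientations are given as a unit quaternion [w, x, y, z].
In Python, from cell import sense, viewer, env gives the robot as it stands.
- The arm moves only by the shell command python3 -m jog 'ROWS'. ROWS is JSON, a list of rows, each a list of 7 numbers: the shift along the tool's x, y, z in m, then the turn, a rotation vector about the tool's x, y, z in rad, then the opening, from -1 (shut) to 1 (fully open). A call has 1 to 5 rows; each row shifts and turns the commanded pose from where the row before left it, along the tool's axes as they then stand; what a row does not reach is not made up. A row lasts 1/10 s, in which the tool goes at most 50 mm and 8.59 degrees, less where a joint would pass 70% of its speed; a pose out of reach is approached as far as the arm can. A call is refused whole if a number of a shift passes 0.05 or a number of a turn 0.15, either way. A call with a gripper value outside its range is refused whole. The fingers move at their own pace and stop on an object; the grip force is fixed at half the most. Time passes only in rows, so rows that do not move let the fingers close. It gives the time, the measured TCP pose, the force and the opening at its end, in the units of the state.
- sense(): the state, without advancing time (a new reading comes with each control period).
- viewer.read_camera(name): name is "side" or "top"; returns the picture (400x640x3 uint8, red, green, blue); there is no depth.
- viewer.camera_info(name): a dict with "mtx" (3x3 intrinsics, pixels), "distortion" ([k1, k2, p1, p2, k3] as OpenCV has them; the pictures are not rectified), "extrinsics" (4x4, takes a point from camera to world coordinates). Camera axes: x right, y down, z forward; pixel columns grow to the right and rows downward; lengths in m; the calibration is good to about 2 mm. A picture is of the moment at which its call begins. camera_info takes no time and is no camera call.
- env.job_done(): hands the job in, once; it reports no verdict.
Trained networks look in the newest picture that a camera, given by its name, has taken for a name from the list of things; names that differ only in an ending like _2 or _b are one class to them, and where a whole thing is asked for, a point or a joint stands for the part that bears it (a point fixed in the world has none). Each returns a list of dicts, best first, with "conf" (0 to 1); they miss things now and then, are a little off and sometimes report something else, mostly with a low value. They report only what shows in the picture. A call takes as long as a camera call. They do not tell look-alikes from the thing itself.
- viewer.recognise(camera, query): "xyz" ([x, y, z] in m, in world coordinates, good to about 4 mm: the middle of the surface that is visible of it).
The state is a dict: "clock": time; "joint_pos": joint angles; "joint_vel": joint speeds; "joint_efforts": joint torques, N m; "tool_pos": TCP position; "ee_rot": TCP orientation; "force": force on the tool from outside, world axes, zero at the start; "ft_torque": the same for the moment, N m; "opening": finger opening in m.
Only numpy, scipy, OpenCV 4.12 (cv2) and the standard library are available. Lean on these libraries where they do the work, as an engineer would, in place of code of your own. Each camera call takes 0.05 s, during which the arm holds its last target. There are 200 camera calls.

## Working session

There is one attempt and no reset: what is moved stays moved. The work goes in short steps, Python scripts to look and compute and a shell command to move; the robot and the scene stay as the last step left them, time stands still between calls to the robot, and variables do not carry over. Pictures are saved under pics/ and viewed, about 8 in all and at most 12, crops included, and the job is handed in when it is done.

```bash
mkdir -p pics; ls; cat > h.py <<'E'
import numpy as np, cv2
from scipy.spatial.transform import Rotation as R
from cell import sense, viewer, env
def cam(n):
    i=viewer.camera_info(n); return np.array(i["mtx"]),np.array(i["distortion"]),np.array(i["extrinsics"])
def proj(n,P):
    K,d,E=cam(n); W=np.linalg.inv(E)
    return cv2.projectPoints(np.atleast_2d(np.array(P,float)),cv2.Rodrigues(W[:3,:3])[0],W[:3,3],K,d)[0][:,0]
def ray(n,uv):
    K,d,E=cam(n); p=cv2.undistortPoints(np.array([[uv]],float),K,d)[0,0]
    v=E[:3,:3]@np.array([p[0],p[1],1]); return E[:3,3],v/np.linalg.norm(v)
def atz(n,uv,z):
    o,v=ray(n,uv); return o+v*(z-o[2])/v[2]
def tri(uv1,uv2,a="side",b="top"):
    o,v=ray(a,uv1);p,w=ray(b,uv2)
    s=np.linalg.lstsq(np.c_[v,-w],p-o,rcond=None)[0]
    A=o+s[0]*v;B=p+s[1]*w; return (A+B)/2,np.linalg.norm(A-B)
def T():
    s=sense(); q=s["ee_rot"]; return np.array(s["tool_pos"]),R.from_quat([q[1],q[2],q[3],q[0]])
def snap(n,f=None):
    im=viewer.read_camera(n)
    if f: cv2.imwrite("pics/"+f,im[:,:,::-1])
    return im
E
python3 - <<'E'
from h import *
np.set_printoptions(precision=4,suppress=True)
a=snap("side");b=snap("top")
cv2.imwrite("pics/a1.png",a[:,:,::-1]);cv2.imwrite("pics/b1.png",b[:,:,::-1])
for n in("side","top"):
    print(n,cam(n)[2])
    for q in["chest","lid","lid_edge","lid_hinge","caddy","opener","opener_tip","shoehorn","rule","spray","jar","carton","tin"]:
        try:print(q,[(np.round(r["xyz"],3).tolist(),round(r["conf"],2)) for r in viewer.recognise(n,q)])
        except Exception as e:print(q,e)
s=sense();print(s)
E
```

```text
pics
side [[-0.9756 -0.1256  0.1798  0.3938]
 [-0.2193  0.5614 -0.7979  0.8579]
 [-0.0007 -0.8179 -0.5753  0.6898]
 [ 0.      0.      0.      1.    ]]
chest [([0.584, 0.092, 0.091], 0.6)]
lid [([0.592, 0.042, 0.094], 0.97)]
lid_edge [([0.58, 0.092, 0.092], 0.62), ([0.589, 0.042, 0.094], 0.55)]
lid_hinge [([0.578, 0.093, 0.09], 0.69), ([0.618, 0.02, 0.15], 0.55)]
caddy [([0.457, 0.349, 0.064], 0.96)]
opener [([0.412, 0.328, 0.139], 0.58)]
opener_tip [([0.41, 0.333, 0.134], 0.6)]
shoehorn [([0.415, 0.365, 0.113], 0.65)]
rule [([0.474, -0.287, 0.075], 0.52), ([0.415, 0.265, 0.103], 0.48)]
spray [([0.716, 0.239, 0.126], 0.96), ([0.556, 0.325, 0.103], 0.82), ([0.695, 0.348, 0.109], 0.81), ([0.591, 0.206, 0.129], 0.65), ([0.594, 0.04, 0.097], 0.27)]
jar [([0.617, 0.019, 0.15], 0.62)]
carton [([0.476, -0.286, 0.08], 0.92)]
tin [([0.414, 0.266, 0.1], 0.19)]
top [[-0.0178 -0.9923  0.123   0.4101]
 [-0.9998  0.0186  0.0055  0.0079]
 [-0.0077 -0.1228 -0.9924  1.5363]
 [ 0.      0.      0.      1.    ]]
chest [([0.46, 0.314, 0.063], 0.7)]
lid []
lid_edge [([0.607, 0.041, 0.094], 0.9)]
lid_hinge 
[... 368 characters left out ...]
 0.319, 0.118], 0.61), ([0.605, 0.038, 0.098], 0.61), ([0.586, 0.178, 0.122], 0.56)]
jar [([0.623, -0.002, 0.181], 0.71)]
carton [([0.479, -0.335, 0.1], 0.76), ([0.605, 0.041, 0.09], 0.59)]
tin [([0.667, -0.124, 0.026], 0.7)]
{'clock': 1.4, 'joint_pos': array([-1.306 ,  0.342 ,  1.5241,  0.    ,  1.2754, -0.146 ]), 'joint_vel': array([-0.0002,  0.0017,  0.0012, -0.0015, -0.0012, -0.0017]), 'joint_efforts': array([ -0.0003, -43.113 , -24.4479,   0.0718,   0.0483,  -0.    ]), 'tool_pos': array([ 0.2097, -0.4813,  0.2268]), 'ee_rot': array([0.0001, 0.979 , 0.204 , 0.    ]), 'force': array([0.3872, 0.0629, 0.385 ]), 'ft_torque': array([ 0.0857,  0.005 , -0.0304]), 'opening': 0.09172252879960238}
```

View pics/a1.png

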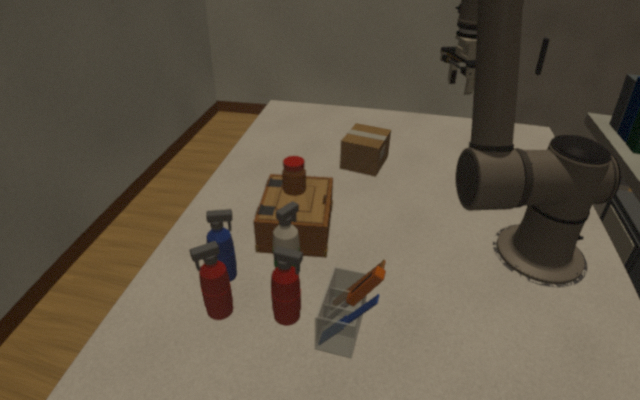

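View pics/b1.png

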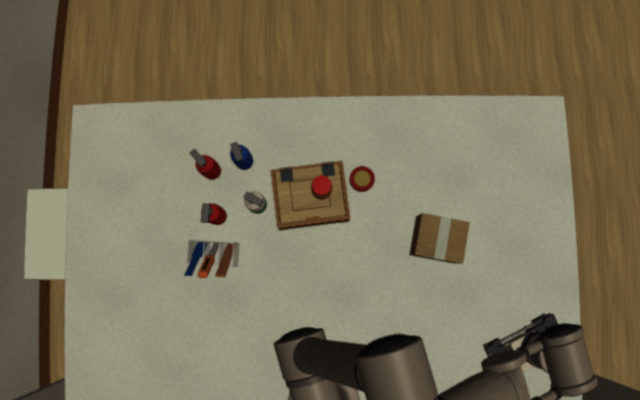

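Side view: chest at (295,215), with the jar at (294,175); caddy at (345,310) with the orange opener in the middle, blue shoe horn and brown rule beside it. Spray-shaped things in the side picture: white at (287,240), blue at (220,245), red at (215,285) and red at (287,290). The white one beside the chest (top view 255,201) fits the description. I'll confirm it in an enlarged crop.

```bash
python3 - <<'E'
from h import *
a=cv2.imread("pics/a1.png");b=cv2.imread("pics/b1.png")
c1=cv2.resize(b[150:290,175:385],None,fx=3.8,fy=3.8,interpolation=cv2.INTER_CUBIC)
cv2.imwrite("pics/c1.png",c1[:600,:800])
c2=cv2.resize(a[150:360,250:400],None,fx=2.85,fy=2.85,interpolation=cv2.INTER_CUBIC)
cv2.imwrite("pics/c2.png",cv2.convertScaleAbs(c2,alpha=1.4))
E
```

```text
(no output)
```

View pics/c1.png

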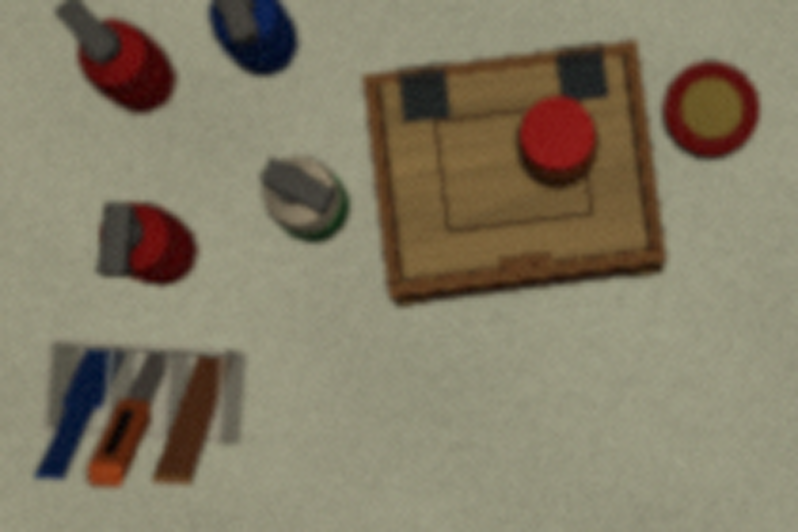

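View pics/c2.png

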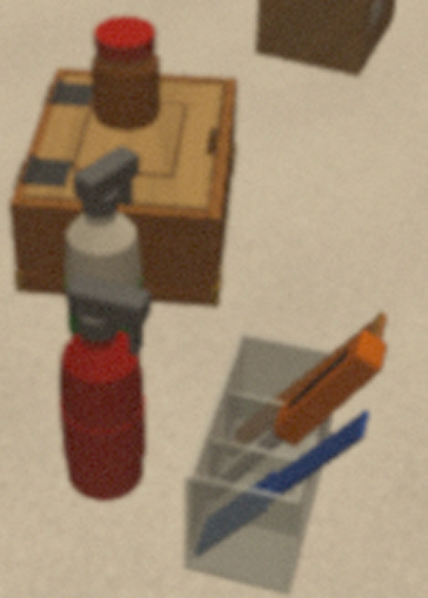

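The crop confirms that the spray meant is the white bottle with the green band, top picture (255,201). The other three bottles are blue, red and red. Next I fit the chest, caddy and opener poses from both views.

```bash
cat > fit.py <<'E'
from h import *
from scipy.optimize import least_squares
np.set_printoptions(precision=4,suppress=True)
t=lambda L:np.array(L,float)/3.8+[175,150]
s=lambda L:np.array(L,float)/2.85+[250,150]
def fit(local,top,it,side,isd,x0):
    local=np.array(local)
    def W(p): return R.from_euler('z',p[3]).apply(local)+p[:3]
    def f(p):
        w=W(p); return np.r_[(proj("top",w[it])-top).ravel(),(proj("side",w[isd])-side).ravel()]
    r=least_squares(f,x0,loss='soft_l1'); print(r.x,"deg",np.degrees(r.x[3]),"res px",np.round(r.fun,1)); return r.x
hx,hy=.085,.105
C=[[hx,hy,.095],[hx,-hy,.095],[-hx,-hy,.095],[-hx,hy,.095]]
print("chest");c=fit(C,t([[365,76],[635,43],[663,262],[393,290]]),[0,1,2,3],s([[58,70],[237,80],[222,218],[12,205]]),[1,2,3,0],[.6,.04,0,0.1])
hx,hy=.036,.068
C=[[hx,hy,.095],[hx,-hy,.095],[-hx,-hy,.095],[-hx,hy,.095],[hx,hy,0],[-hx,hy,0]]
print("caddy");k=fit(C,t([[52,343],[244,350],[238,443]]),[0,1,2],s([[243,337],[340,355],[320,495],[185,480],[188,568],[290,592]]),[1,2,3,0,4,5],[.46,.32,0,0])
# opener
e,de=tri(s([372,350]),t([105,472])); 
b,db=tri(s([287,428]),t([135,401]))
print("end",e,de,"start",b,db,"len",np.linalg.norm(e-b),"dir",(e-b)/np.linalg.norm(e-b))
print("jar cap",tri(s([124,32]),t([557,133])))
Rc=R.from_euler('z',c[3]);print("rim",Rc.apply([-.075,0,.095])+c[:3],"notch",tri(s([213,142]),t([525,262])))
Rk=R.from_euler('z',k[3])
for y in(-.044,0,.044):print("comp",y,Rk.apply([.03,y,.004])+k[:3],Rk.apply([-.034,y,.095])+k[:3])
E
python3 fit.py
```

```text
chest
[ 0.6102  0.0273 -0.0035  0.1115] deg 6.389192059698534 res px [-0.3  0.2  0.8 -0.5  1.5  0.1 -0.6  2.3 -0.2 -0.4  0.3 -0.3 -0.2  0.8
 -0.8  0.2]
caddy
[ 0.4471  0.3054 -0.0125 -0.0629] deg -3.6057687206770317 res px [ 3.4 -0.9 -0.4 -0.4 -0.4  0.4 -0.8 -1.2  0.2 -0.6 -6.   3.2  1.9 -0.4
  0.2  0.3  1.   0.5]
end [0.3877 0.3202 0.1682] 0.002109483438463897 start [0.4372 0.3167 0.083 ] 0.006528829999212815 len 0.0985962452592237 dir [-0.5019  0.0362  0.8642]
jar cap (array([ 0.6235, -0.0039,  0.1773]), np.float64(0.00013538336178958184))
rim [0.5357 0.019  0.0915] notch (array([0.5399, 0.0212, 0.0935]), np.float64(0.0007627470123382538))
comp -0.044 [ 0.4743  0.2596 -0.0085] [0.4104 0.2636 0.0825]
comp 0 [ 0.4771  0.3035 -0.0085] [0.4132 0.3075 0.0825]
comp 0.044 [ 0.4799  0.3474 -0.0085] [0.416  0.3515 0.0825]
```

Fits agree with the given sizes: chest yaw 6.4°, cap top at about z 0.178, opener leaning 30° with its foot near (0.483, 0.313, 0.004). First the jar: travel over it with the orientation unchanged (tool x = (.917,.4), y = (.4,-.917)).

```bash

python3 -m jog '[[0.0438,-0.0209,-0.005,0,0,0,1],[0.0438,-0.0209,-0.005,0,0,0,1],[0.0438,-0.0209,-0.005,0,0,0,1],[0.0438,-0.0209,0,0,0,0,1],[0.0438,-0.0209,0,0,0,0,1]]'
python3 -m jog '[[0.0438,-0.0209,0,0,0,0,1],[0.0438,-0.0209,0,0,0,0,1],[0.0438,-0.0209,0,0,0,0,1],[0.0438,-0.0209,0,0,0,0,1],[0.0438,-0.0209,0,0,0,0,1]]'
python3 -m jog '[[0.0438,-0.0209,0,0,0,0,1],[0.0438,-0.0209,0,0,0,0,1],[0.0438,-0.0209,0,0,0,0,1],[0,0,0,0,0,0,1]]'
```

```text
clock: 1.9
tool_pos: [0.3698, -0.2966, 0.2421]
ee_rot: [0.0, 0.979, 0.204, 0.0]
force: [0.7, 0.2, 0.6]
opening: 0.092
clock: 2.4
tool_pos: [0.5289, -0.113, 0.2419]
ee_rot: [0.0, 0.979, 0.204, 0.0]
force: [1.3, 0.2, -1.5]
opening: 0.0919
clock: 2.8
tool_pos: [0.6256, 0.0001, 0.2405]
ee_rot: [-0.001, 0.978, 0.207, 0.0]
force: [0.7, 0.5, -1.1]
opening: 0.092
```

```bash

python3 -m jog '[[-0.0035,0.003,0.04,0,0,0,1],[0,0,0.04,0,0,0,1],[0,0,0.03,0,0,0,1],[0,0,0,0,0,0,1]]'
python3 -m jog '[[0,0,0,0,0,0,-1],[0,0,0,0,0,0,-1],[0,0,0,0,0,0,-1],[0,0,0,0,0,0,-1],[0,0,0,0,0,0,-1]]'
python3 -m jog '[[0,0,-0.02,0,0,0,-1],[0,0,-0.03,0,0,0,-1],[0,0,-0.03,0,0,0,-1]]'
```

```text
clock: 3.2
tool_pos: [0.618, -0.0092, 0.1272]
ee_rot: [-0.001, 0.979, 0.204, -0.005]
force: [-0.6, 0.2, -1.2]
opening: 0.0917
clock: 3.7
tool_pos: [0.6215, -0.0087, 0.1329]
ee_rot: [0.0, 0.979, 0.204, 0.001]
force: [-1.9, 2.5, 4.6]
opening: 0.0588
clock: 4.0
tool_pos: [0.6206, -0.009, 0.2119]
ee_rot: [-0.0, 0.979, 0.204, -0.001]
force: [0.7, -0.5, -3.4]
opening: 0.059
```

```bash

python3 -m jog '[[-0.02,0.002,0,0,0,0,-1],[-0.04,0.004,0,0,0,0,-1],[-0.04,0.004,0,0,0,0,-1],[-0.04,0.004,0,0,0,0,-1],[-0.04,0.004,0,0,0,0,-1]]'
python3 -m jog '[[-0.04,0.004,0,0,0,0,-1],[-0.03,0.002,0,0,0,0,-1],[0,0,0.04,0,0,0,-1],[0,0,0.04,0,0,0,-1],[0,0,0.04,0,0,0,-1]]'
python3 -m jog '[[0,0,0.03,0,0,0,-1],[0,0,0.015,0,0,0,-1],[0,0,0,0,0,0,-1],[0,0,0,0,0,0,-1]]'
```

```text
clock: 4.5
tool_pos: [0.4616, -0.0979, 0.2115]
ee_rot: [0.0, 0.979, 0.204, -0.0]
force: [0.5, -0.7, -2.0]
opening: 0.0588
clock: 5.0
tool_pos: [0.4015, -0.1312, 0.091]
ee_rot: [0.001, 0.979, 0.204, 0.001]
force: [0.3, -0.2, -2.7]
opening: 0.0588
clock: 5.4
tool_pos: [0.4018, -0.131, 0.0471]
ee_rot: [0.0, 0.979, 0.204, 0.0]
force: [0.7, -0.1, -2.5]
opening: 0.0589
```

```bash

python3 -m jog '[[0,0,0.004,0,0,0,-1],[0,0,0.003,0,0,0,-1],[0,0,0.001,0,0,0,-1],[0,0,0,0,0,0,-1]]'
```

```text
clock: 5.8
tool_pos: [0.4017, -0.1309, 0.0389]
ee_rot: [0.0, 0.979, 0.204, 0.0]
force: [-0.8, 0.8, -2.5]
opening: 0.0588
```

```bash

python3 -m jog '[[0,0,0.001,0,0,0,-1],[0,0,0.001,0,0,0,-1],[0,0,0,0,0,0,-1]]'
```

```text
clock: 6.1
tool_pos: [0.4018, -0.131, 0.0378]
ee_rot: [0.0, 0.979, 0.204, 0.0]
force: [-3.6, 0.8, 13.7]
opening: 0.059
```

```bash

python3 -m jog '[[0,0,0,0,0,0,1],[0,0,0,0,0,0,1],[0,0,-0.01,0,0,0,1],[0,0,-0.03,0,0,0,1],[0,0,-0.05,0,0,0,1]]'
python3 -m jog '[[0,0,-0.05,0,0,0,1],[0,0,-0.03,0,0,-0.137,1],[0,0,0,0,0,-0.137,1],[0,0,0,0,0,-0.137,1],[0,0,0,0,0,-0.137,1]]'
python3 -m jog '[[0,0,0,0,0,-0.137,1],[0,0,0,0,0,-0.137,1],[0,0,0,0,0,-0.137,1],[0,0,0,0,0,-0.137,0.2],[0,0,0,0,0,0,0.2]]'
python3 - <<'E'
from h import *
b=snap("top");a=snap("side")
cv2.imwrite("pics/b2.png",b[:,:,::-1])
c2=cv2.resize(a[250:370,300:400],None,fx=5,fy=5,interpolation=cv2.INTER_CUBIC)[:600]
c1=cv2.resize(b[225:295,175:250],None,fx=4,fy=4,interpolation=cv2.INTER_CUBIC)
c3=cv2.resize(b[150:330,260:400],None,fx=1.75,fy=1.75)
o=np.zeros((600,800,3),np.uint8);o[:,:500]=c2;o[:280,500:800]=c1;o[285:600,500:745]=c3
cv2.imwrite("pics/d2.png",cv2.convertScaleAbs(o[:,:,::-1],alpha=1.4));print(T()[0],T()[1].as_matrix())
E
```

```text
clock: 6.6
tool_pos: [0.4, -0.13, 0.1264]
ee_rot: [-0.002, 0.979, 0.204, -0.002]
force: [1.1, -0.1, -0.4]
opening: 0.0906
clock: 7.1
tool_pos: [0.4015, -0.1308, 0.2077]
ee_rot: [0.001, 0.886, 0.464, 0.0]
force: [0.3, -0.2, -0.1]
opening: 0.0916
clock: 7.6
tool_pos: [0.4015, -0.1308, 0.2072]
ee_rot: [0.0, 0.729, 0.685, 0.0]
force: [0.6, -0.1, -0.0]
opening: 0.08
[ 0.40155439 -0.13080017  0.20708645] [[ 6.76108204e-02  9.97711696e-01  3.86147213e-04]
 [ 9.97711746e-01 -6.76107283e-02 -2.46737021e-04]
 [-2.20064718e-04  4.01945702e-04 -9.99999895e-01]]
```

View pics/d2.png

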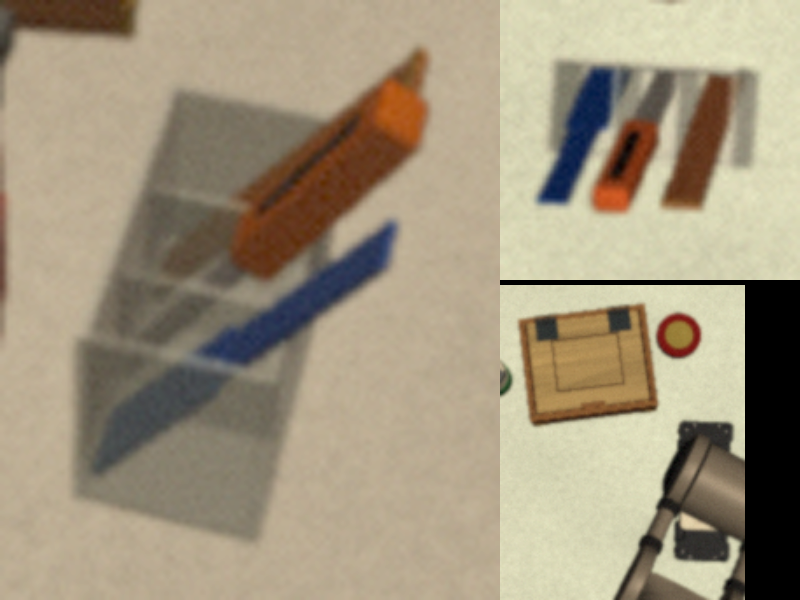

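The chest lid is bare now. The opener still stands in the middle compartment, handle end at side px (380,273) and top px (203,274). The jar is hidden beneath the hand. Quick re-measure, then move.

```bash

python3 - <<'E'
from h import *
np.set_printoptions(precision=4,suppress=True)
e,d=tri([380.4,273.2],[203.2,273.7]);b,db=tri([350.3,299.5],[210,256.3])
print(e,d,b,db,np.linalg.norm(e-b))
K=lambda x,y,z,p,q:None
# predicted handle corners for model
ps=np.radians(-3.8);ca,sa=np.cos(np.radians(30)),.5
h=np.array([np.cos(ps),np.sin(ps),0]);yv=np.array([-h[1],h[0],0])
u=-h*sa+np.array([0,0,ca]);n=h*ca+np.array([0,0,sa])
from scipy.optimize import least_squares
# end-face corners / visible: side view end face corners (375,90)(400,85)... use centre pts: end centre & start-of-handle near lower corner
E=e
for s in(0,-.1):
  for j in(-1,1):
    P=E+u*s+yv*.013*0+n*.01*j; print(s,j,proj("side",P)[0],proj("top",P)[0])
print("tip",E-.19*u,"tcp",E-.06*u,"appr",E+.04*u)
E
python3 -m jog '[[0.045,-0.0064,0,0,0,0,0.2],[0.045,-0.0064,0,0,0,0,0.2],[0.045,-0.0064,0,0,0,0,0.2],[0.045,-0.0064,0,0,0,0,0.2],[0.045,-0.0064,0,0,0,0,0.2]]'
python3 -m jog '[[0.045,-0.0064,0,0,0,0,0.2],[0.045,-0.0064,0,0,0,0,0.2],[0.045,-0.0064,0,0,0,0,0.2],[0.045,-0.0064,0,0,0,0,0.2],[0.045,-0.0064,0,0,0,0,0.2]]'
python3 -m jog '[[0,0,0,-0.131,0,0,0.2],[0,0,0,-0.131,0,0,0.2],[0,0,0,-0.131,0,0,0.2],[0,0,0,-0.131,0,0,0.2],[0,0,0,0,0,0,0.2]]'
python3 -c "
from h import *
np.set_printoptions(precision=4,suppress=True)
p,r=T();print(p,r.as_matrix())
for g in([.4177,.318,.1163],):print(r.inv().apply(np.array(g)-p))"
```

```text
[0.3884 0.3192 0.1662] 0.003329448616723936 [0.4365 0.3177 0.0858] 0.003498248503439737 0.09364110094934719
0 -1 [384.0897 276.095 ] [203.4032 277.5012]
0 1 [374.766  270.0251] [202.9936 271.1196]
-0.1 -1 [352.6836 303.4687] [211.2803 259.3357]
-0.1 1 [343.9748 297.9581] [210.9546 253.2338]
tip [0.4832 0.3129 0.0016] tcp [0.4184 0.3172 0.1142] appr [0.3685 0.3205 0.2008]
clock: 8.2
tool_pos: [0.3836, 0.0974, 0.2071]
ee_rot: [0.0, 0.731, 0.683, 0.0]
force: [0.3, 0.4, 0.1]
opening: 0.0555
clock: 8.7
tool_pos: [0.3659, 0.3243, 0.207]
ee_rot: [0.0, 0.73, 0.683, 0.0]
force: [1.3, 0.4, 0.4]
opening: 0.0549
clock: 9.2
tool_pos: [0.3641, 0.3215, 0.2055]
ee_rot: [0.187, 0.705, 0.662, 0.174]
force: [-0.2, 0.3, 0.8]
opening: 0.0551
[0.3641 0.3215 0.2055] [[ 0.0643  0.8681  0.4922]
 [ 0.9979 -0.0546 -0.034 ]
 [-0.0026  0.4933 -0.8698]]
[0.0002 0.0028 0.1041]
```

```bash

python3 -m jog '[[0,0.003,0.03,0,0,0,0.2],[0,0,0.03,0,0,0,0.2],[0,0,0.03,0,0,0,0.2],[0,0,0.012,0,0,0,0.2],[0,0,0,0,0,0,0.2]]'
python3 -m jog '[[0,0,0,0,0,0,-1],[0,0,0,0,0,0,-1],[0,0,0,0,0,0,-1],[0,0,0,0,0,0,-1]]'
python3 -c "
from h import *
a=snap('side');cv2.imwrite('pics/e.png',cv2.convertScaleAbs(cv2.resize(a[230:370,290:430],None,fx=4,fy=4)[:,:,::-1],alpha=1.4));p,r=T();print(p,r.as_matrix(),sense()['force'])"
```

```text
clock: 9.7
tool_pos: [0.4202, 0.3174, 0.1182]
ee_rot: [0.187, 0.707, 0.66, 0.172]
force: [0.0, 0.1, 1.1]
opening: 0.0551
clock: 10.1
tool_pos: [0.4194, 0.3188, 0.1202]
ee_rot: [0.187, 0.705, 0.661, 0.175]
force: [-0.6, -0.3, 0.0]
opening: 0.0278
[0.41932722 0.31869906 0.12001087] [[ 6.46717934e-02  8.67624469e-01  4.92996287e-01]
 [ 9.97906464e-01 -5.59822161e-02 -3.23833275e-02]
 [-4.97542631e-04  4.94058470e-01 -8.69428537e-01]] [ 0.04317881 -0.0671431   0.55975851]
```

View pics/e.png

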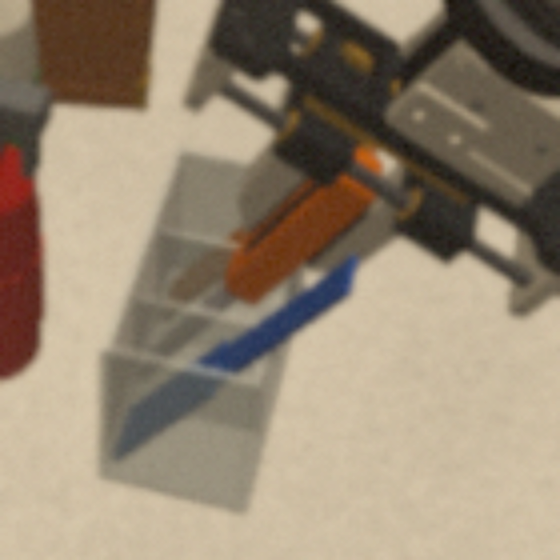

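The fingers straddle the orange handle, about (300,215) in the crop, and are still closing. Neighbours untouched. Close fully and pull out along the axis.

```bash

python3 -m jog '[[0,0,0,0,0,0,-1],[0,0,0,0,0,0,-1],[0,0,0,0,0,0,-1]]'
python3 -c "
from h import *
np.set_printoptions(precision=4,suppress=True)
p,r=T();print(p,r.as_quat(),sense()['joint_pos'])"
python3 -m jog '[[0,0,-0.015,0,0,0,-1],[0,0,-0.03,0,0,0,-1],[0,0,-0.04,0,0,0,-1],[0,0,-0.04,0,0,0,-1],[0,0,-0.04,0,0,0,-1]]'
```

```text
clock: 10.45
tool_pos: [0.4181, 0.3183, 0.1189]
ee_rot: [0.186, 0.706, 0.661, 0.173]
force: [-6.3, 1.4, 3.1]
opening: 0.0203
[0.4181 0.3183 0.1189] [0.7057 0.6613 0.1734 0.1861] [ 0.7154  0.3586  1.9965 -0.7535  0.532   1.3911]
clock: 10.95
tool_pos: [0.337, 0.3236, 0.2639]
ee_rot: [0.186, 0.706, 0.661, 0.174]
force: [-0.2, 0.2, -1.4]
opening: 0.0203
```

```bash

python3 -m jog '[[0,0,-0.03,0,0,0,-1],[0,0,0,0.129,0,0,-1],[0,0,0,0.129,0,0,-1],[0,0,0,0.129,0,0,-1],[0,0,0,0.129,0,0,-1]]'
python3 -m jog '[[0,0,-0.02,0,0,-0.089,-1],[0,0,0,0,0,-0.089,-1],[-0.0406,0.021,0,0,0,0,-1],[-0.0406,0.021,0,0,0,0,-1],[-0.0406,0.021,0,0,0,0,-1]]'
python3 -m jog '[[-0.0406,0.021,0,0,0,0,-1],[-0.0406,0.021,0,0,0,0,-1],[-0.0406,0.021,0,0,0,0,-1],[-0.0406,0.021,0,0,0,0,-1],[-0.0406,0.021,0,0,0,0,-1]]'
python3 -m jog '[[0,0,0,0,0,0,-1],[0,0,0,0,0,0,-1]]'
python3 - <<'E'
from h import *
np.set_printoptions(precision=4,suppress=True)
b=snap("top");a=snap("side")
p,r=T();print(p,r.as_matrix())
for n in("side","top"):
    for q in("opener","opener_tip","jar","lid_edge"):print(n,q,[(np.round(x["xyz"],3).tolist(),round(x["conf"],2)) for x in viewer.recognise(n,q)])
print(proj("side",[p+r.apply([0,0,.132]),p+r.apply([0,0,.042]),[.5401,.0195,.095]]))
c2=cv2.resize(a[110:270,230:360],None,fx=3.75,fy=3.75,interpolation=cv2.INTER_CUBIC)[:600]
c1=cv2.resize(b[150:350,260:400],None,fx=2.2,fy=2.2)
o=np.zeros((600,800,3),np.uint8);o[:,:c2.shape[1]]=c2;o[:440,490:798]=c1
cv2.imwrite("pics/f.png",cv2.convertScaleAbs(o[:,:,::-1],alpha=1.4))
E
```

```text
clock: 11.45
tool_pos: [0.3232, 0.3252, 0.2899]
ee_rot: [-0.002, 0.729, 0.684, -0.001]
force: [0.3, -0.5, -1.5]
opening: 0.0199
clock: 11.95
tool_pos: [0.4, 0.2099, 0.309]
ee_rot: [0.0, 0.665, 0.746, -0.0]
force: [1.1, 0.6, -0.5]
opening: 0.0199
clock: 12.45
tool_pos: [0.5275, 0.0194, 0.3092]
ee_rot: [0.0, 0.666, 0.746, -0.0]
force: [1.3, 0.6, -0.3]
opening: 0.0199
clock: 12.65
tool_pos: [0.5269, 0.0204, 0.3086]
ee_rot: [-0.0, 0.667, 0.745, -0.001]
force: [-0.3, 0.3, -0.4]
opening: 0.0199
[0.5264 0.0219 0.3092] [[-0.1133  0.9936 -0.0008]
 [ 0.9936  0.1133 -0.0008]
 [-0.0007 -0.0009 -1.    ]]
side opener [([0.524, 0.032, 0.316], 0.88)]
side opener_tip []
side jar [([0.401, -0.104, 0.055], 0.62)]
side lid_edge [([0.607, 0.03, 0.092], 0.95)]
top opener [([0.679, -0.023, 0.09], 0.58)]
top opener_tip [([0.414, -0.127, 0.088], 0.62)]
top jar [([0.407, -0.123, 0.083], 0.61), ([0.458, 0.326, 0.053], 0.61)]
top lid_edge [([0.677, -0.026, 0.094], 0.76)]
[[331.4025 171.2401]
 [332.582  136.3554]
 [324.9476 198.9353]]
```

View pics/f.png

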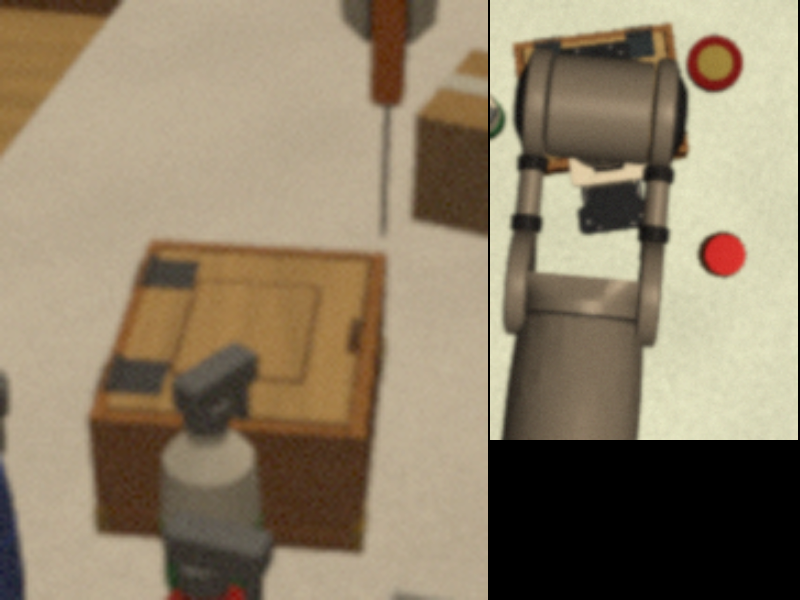

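Blade tip at side px (332,172), notch at (325,199), red jar cap upright at top px (364,265). Now I measure the blade line sub-pixel against the model.

```bash

python3 - <<'E'
from h import *
np.set_printoptions(precision=2,suppress=True)
a=snap("side");cv2.imwrite("pics/g.png",a[:,:,::-1]);g=a.astype(float).mean(2)
p,r=T()
m=proj("side",[p+r.apply([0,0,s]) for s in np.linspace(.04,.14,60)])
for row in range(140,176,3):
    L=g[row:row+3,322:344].mean(0); bg=np.median(L); w=np.clip(bg-6-L,0,None)
    print(row+1,"meas",(w*np.arange(322,344)).sum()/max(w.sum(),1e-9),"dark",w.sum(),"model",np.interp(row+1,m[:,1],m[:,0]))
print((proj("side",p+[.001,0,-.13])-proj("side",p+[0,0,-.13])),(proj("side",p+[0,0.001,-.13])-proj("side",p+[0,0,-.13])),(proj("side",p+[0,0,-.129])-proj("side",p+[0,0,-.13])))
# notch/rim: brightness profile of chest front around notch
for row in(188,192,196,200,204,208):print(row,g[row,316:336].astype(int))
C=R.from_euler('z',.1115)
for P in([-.085,0,.095],[-.075,0,.095],[-.066,0,.095],[-.075,.02,.095],[-.075,-.02,.095],[-.066,.02,.095],[-.066,-.02,.095]):print(P,proj("side",C.apply(P)+[.6102,.0273,-.0015]))
E
```

```text
141 meas 339.2532994923858 dark 218.88888888888897 model 332.21545046558236
144 meas 339.75617792421735 dark 269.77777777777794 model 332.1128873105342
147 meas 339.50077399380814 dark 287.111111111111 model 332.0100600563138
150 meas 339.57427319792913 dark 278.99999999999994 model 331.9069674832649
153 meas 339.5794049459042 dark 287.5555555555556 model 331.80361260636533
156 meas 339.68790035587193 dark 312.2222222222221 model 331.69999420205255
159 meas 339.6642112827884 dark 309.2222222222222 model 331.5961133805405
162 meas 339.7101964769647 dark 328.0000000000001 model 331.4919723326706
165 meas 339.76616666666666 dark 333.33333333333326 model 331.3875679049571
168 meas 339.30810944047323 dark 225.38888888888889 model 331.28290327932496
171 meas 331.4015345268542 dark 43.444444444444485 model 331.17797889492425
174 meas 0.0 dark 0.0 model 331.0749383598824
[[-0.42 -0.05]] [[-0.08  0.22]] [[ 0.01 -0.37]]
188 [ 82  85  84  87  85  85  87  85  85  82  74  63  59  63  63  62  78 103
 117 120]
192 [ 84  86  88  84  85  87  88  86  82  82  70  61  62  65  64  61  82 109
 114 117]
196 [ 87  86  87  87  85  85  80  66  54  49  46  56  63  59  53  60  86 110
 121 121]
200 [ 89  86  89  86  88  86  69  53  46  45  55  61  64  61  54  52  80 106
 121 121]
204 [ 87  87  87  86  87  85  74  66  64  53  59  58  62  54  48  54  78 103
 117 120]
208 [ 85  87  85  87  85  88  84  78  67  60  62  62  61  52  41  60  95 116
 121 120]
[-0.085, 0, 0.095] [[330.84 199.8 ]]
[-0.075, 0, 0.095] [[326.76 199.54]]
[-0.066, 0, 0.095] [[323.09 199.31]]
[-0.075, 0.02, 0.095] [[326.15 204.29]]
[-0.075, -0.02, 0.095] [[327.35 194.94]]
[-0.066, 0.02, 0.095] [[322.42 204.05]]
[-0.066, -0.02, 0.095] [[323.73 194.72]]
```

```bash

python3 - <<'E'
from h import *
np.set_printoptions(precision=2,suppress=True)
g=cv2.imread("pics/g.png").astype(float).mean(2)
p,r=T()
m=proj("side",[p+r.apply([0,0,s]) for s in np.linspace(.04,.14,60)])
for row in range(140,176,3):
    L=g[row:row+3,326:338].mean(0); bg=(L[:2].mean()+L[-2:].mean())/2; w=np.clip(bg-4-L,0,None)
    print(row+1,(w*np.arange(326,338)).sum()/max(w.sum(),1e-9),w.sum(),np.interp(row+1,m[:,1],m[:,0]),L.astype(int))
print("to gap, tool axes:",r.inv().apply(np.array([.5401,.0195,p[2]])-p),p)
E
```

```text
141 332.55735492577594 82.33333333333333 332.21545046558236 [119 119 120 119 116 107  85  83 104 116 120 120]
144 332.4088277858176 76.77777777777781 332.1128873105342 [118 120 120 119 117 104  85  88 108 120 120 119]
147 332.2334217506632 83.7777777777778 332.0100600563138 [119 119 119 119 115  99  79  91 110 119 121 120]
150 332.2601078167116 82.44444444444441 331.9069674832649 [117 119 118 120 116  99  80  90 109 120 121 120]
153 331.98355754858 74.3333333333334 331.80361260636533 [119 118 120 119 116  96  78  97 117 120 119 119]
156 331.91750358680054 77.44444444444444 331.69999420205255 [120 121 120 119 115  96  78  99 117 118 119 120]
159 331.8370944992948 78.77777777777777 331.5961133805405 [119 119 120 119 112  94  78 100 116 120 120 121]
162 331.8401988636363 78.22222222222221 331.4919723326706 [120 121 120 120 114  93  79 101 116 120 121 119]
165 331.8829629629629 75.00000000000001 331.3875679049571 [120 120 119 118 114  93  79 100 115 119 118 119]
168 331.66878980891727 69.77777777777783 331.28290327932496 [120 118 118 117 109  90  85 104 114 118 117 118]
171 331.4182590233546 52.33333333333334 331.17797889492425 [118 119 118 117 108  92  95 110 118 119 118 119]
174 0.0 0.0 331.0749383598824 [118 118 120 118 116 116 117 118 119 119 120 119]
to gap, tool axes: [-0.    0.01  0.  ] [0.53 0.02 0.31]
```

```bash

python3 -m jog '[[-0.004,0.014,0.02,0,0,0,-1],[0,0,0.03,0,0,0,-1],[0,0,0.012,0,0,0,-1],[0,0,0,0,0,0,-1]]'
python3 - <<'E'
from h import *
np.set_printoptions(precision=4,suppress=True)
a=snap("side");b=cv2.resize(a[140:230,290:370],None,fx=6,fy=6,interpolation=cv2.INTER_CUBIC)
cv2.imwrite("pics/h.png",cv2.convertScaleAbs(b[:,:,::-1],alpha=1.7));p,r=T();print(p,r.as_rotvec())
C=R.from_euler('z',.1115)
print("tip in chest",C.inv().apply(p+r.apply([0,0,.135])-[.6102,.0273,0]))
E
```

```text
clock: 13.6
tool_pos: [0.5403, 0.0187, 0.2457]
ee_rot: [-0.001, 0.666, 0.746, -0.002]
force: [-0.6, -0.2, -0.7]
opening: 0.0197
[0.5411 0.0187 0.2473] [-2.0925 -2.3432  0.0025]
tip in chest [-0.0698 -0.001   0.1123]
```

View pics/h.png

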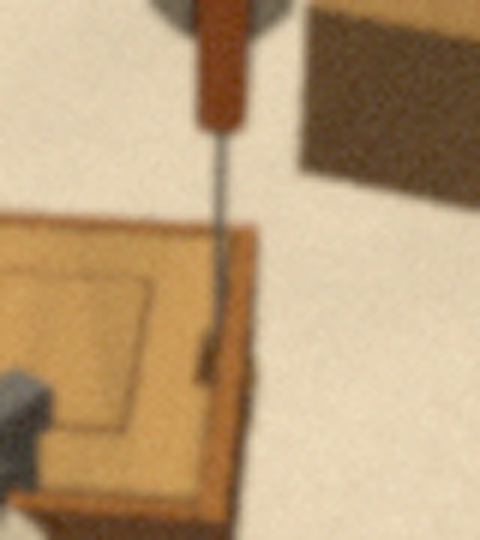

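Tip at crop (217,335), notch dark spot at (202-215, 335-380): the blade looks about 2-3 mm too near the front wall. I check it sub-pixel before going down.

```bash

python3 - <<'E'
from h import *
np.set_printoptions(precision=2,suppress=True)
g=snap("side").astype(float).mean(2); p,r=T();print(np.round(p,4))
m=proj("side",[p+r.apply([0,0,s]) for s in np.linspace(.03,.15,60)])
mn=proj("side",[p+r.apply([.01,0,s]) for s in np.linspace(.03,.15,60)])
for row in range(158,212,3):
    L=g[row:row+3,316:336].mean(0)
    print(row+1,"axis",np.interp(row+1,m[:,1],m[:,0]),"near edge",np.interp(row+1,mn[:,1],mn[:,0]),L.astype(int))
print(proj("side",p+r.apply([.01,0,.135])),proj("side",p+r.apply([0.01,0,.152])))
E
```

```text
[0.54 0.02 0.25]
159 axis 325.3960146992754 near edge 325.1270612504128 [121 120 120 121 118 105  79  58  45  43  43  43  46  59  84 108 117 121
 121 122]
162 axis 325.3168832329004 near edge 325.0491481707183 [120 120 121 122 122 121 115 109 100  83  67  84 101 111 116 120 121 122
 121 121]
165 axis 325.2375598262822 near edge 324.97104547662104 [122 122 121 122 120 121 120 120 116  95  76  99 116 119 120 121 120 119
 120 121]
168 axis 325.1580447270366 near edge 324.8927532722933 [121 121 121 121 121 121 122 121 116  95  79  99 117 119 120 120 119 119
 120 119]
171 axis 325.07833820531647 near edge 324.81427267489676 [120 121 121 121 122 120 120 118 113  93  78  99 116 120 120 119 120 120
 119 119]
174 axis 324.9984405519798 near edge 324.73560390785383 [119 119 119 119 119 119 119 118 111  90  76  99 115 119 119 120 121 119
 118 119]
177 axis 324.91835207688837 near edge 324.65674721668194 [ 79  79  79  81  83  80  81  82  78  67  63  77  89  91  91  91  99 112
 118 118]
180 axis 324.8380717422666 near edge 324.57770278342406 [ 79  78  77  80  80  80  79  80  76  65  58  62  62  5
[... 749 characters left out ...]
r edge 324.09949639998376 [ 87  87  85  86  85  85  78  60  46  41  51  60  61  63  51  57  90 114
 121 121]
201 axis 324.36631406105556 near edge 324.0503921525699 [ 86  86  87  86  86  84  69  49  40  45  53  62  63  61  50  51  79 105
 118 122]
204 axis 324.36631406105556 near edge 324.0503921525699 [ 88  88  86  85  86  84  76  69  59  54  57  60  61  53  46  53  82 107
 117 121]
207 axis 324.36631406105556 near edge 324.0503921525699 [ 87  87  87  86  89  86  86  80  72  63  61  64  62  50  40  59  91 113
 121 121]
210 axis 324.36631406105556 near edge 324.0503921525699 [ 87  88  86  87  86  86  82  76  64  61  61  63  62  50  47  69 102 117
 121 122]
[[324.19 194.73]] [[324.03 200.51]]
```

```bash

python3 -m jog '[[0,0.002,0,0,0,0,-1],[0,0,0.008,0,0,0,-1],[0,0,0.008,0,0,0,-1],[0,0,0.004,0,0,0,-1],[0,0,0,0,0,0,-1]]'
python3 -m jog '[[0,0,0.004,0,0,0,-1],[0,0,0.004,0,0,0,-1],[0,0,0.004,0,0,0,-1]]'
```

```text
clock: 14.2
tool_pos: [0.5428, 0.0188, 0.2264]
ee_rot: [-0.0, 0.666, 0.746, -0.001]
force: [-0.5, -0.4, -1.5]
opening: 0.0201
clock: 14.5
tool_pos: [0.5433, 0.0188, 0.215]
ee_rot: [0.0, 0.666, 0.746, -0.0]
force: [0.7, 0.6, -1.3]
opening: 0.02
```

No contact force with the tip at about z 0.08, so it is in the gap. Further down.

```bash

python3 -m jog '[[0,0,0.006,0,0,0,-1],[0,0,0.01,0,0,0,-1],[0,0,0.01,0,0,0,-1],[0,0,0.01,0,0,0,-1],[0,0,0.006,0,0,0,-1]]'
python3 -c "
from h import *
np.set_printoptions(precision=4,suppress=True)
p,r=T();C=R.from_euler('z',.1115)
print(p,sense()['force'],sense()['joint_pos'],C.inv().apply(p+r.apply([0,0,.135])-[.6102,.0273,0]))"
```

```text
clock: 15.0
tool_pos: [0.5428, 0.0188, 0.1719]
ee_rot: [-0.0, 0.666, 0.746, -0.001]
force: [-0.9, 0.5, -0.7]
opening: 0.0196
[0.5428 0.0188 0.1719] [-0.9401  0.5265 -0.734 ] [-0.1058  0.4251  1.5561 -0.0014  1.162  -0.2181] [-0.0682 -0.0011  0.0369]
```

```bash

cat > pry.py <<'E'
from h import *
def tcp(f,L=.077,off=.0025,dx=.002): # chest xz of TCP when leaning f
    return np.array([-.075+dx,.095])+off*np.array([np.cos(f),np.sin(f)])+L*np.array([-np.sin(f),np.cos(f)])
def row(p0,p1,f):d=p1-p0;return d@[np.cos(f),np.sin(f)],d@[np.sin(f),-np.cos(f)]
C=R.from_euler('z',.1115);O=np.array([.6102,.0273,0])
def state():
    p,r=T();m=C.inv().apply(p-O);z=C.inv().apply(r.apply([0,0,1]));return m,np.arctan2(z[0],-z[2]),r
if __name__=="__main__":
    m,f,r=state();print(m,np.degrees(f))
    p=np.array([m[0],m[2]]);
    for k in range(9):
        f1=f+.131;q=tcp(f1);print(np.degrees(f1).round(1),np.round(row(p,q,f),4),q.round(4));p,f=q,f1
E
python3 pry.py
```

```text
[-0.06794729 -0.00095763  0.17186138] -0.10924237730641681
7.4 [-0.0125  0.0002] [-0.0804  0.1717]
14.9 [-0.0101  0.0003] [-0.0904  0.1701]
22.4 [-0.0101  0.0003] [-0.1     0.1671]
29.9 [-0.0101  0.0003] [-0.1092  0.163 ]
37.4 [-0.0101  0.0003] [-0.1178  0.1577]
44.9 [-0.0101  0.0003] [-0.1256  0.1513]
52.4 [-0.0101  0.0003] [-0.1325  0.1439]
59.9 [-0.0101  0.0003] [-0.1384  0.1357]
67.4 [-0.0101  0.0003] [-0.1432  0.1268]
```

```bash

python3 -m jog '[[-0.0125,0,0,-0.131,0,0,-1],[-0.0000,-0.0101,0.0003,-0.0,0,0,-1]]' >/dev/null 2>&1 & wait; python3 pry.py | head -1
```

```text
[-0.08084884 -0.01327507  0.16930239] 7.267584951304073
```

I mistyped the first row: 12.5 mm went sideways (tool x) instead of along y. I undo it now and check the force.

```bash
python3 -c "
from h import *
s=sense();print(s['force'],s['ft_torque'],s['opening'])"
python3 -m jog '[[0.0125,0,-0.001,0,0,0,-1],[0,0,0,0,0,0,-1],[0,0,0,0,0,0,-1]]'; python3 pry.py
```

```text
[ 7.22641096  1.96938706 -5.6622797 ] [ 0.38611438 -2.28748242 -0.01653362] 0.020133132053495834
clock: 15.5
tool_pos: [0.5342, 0.0182, 0.1732]
ee_rot: [0.044, 0.664, 0.745, 0.049]
force: [-0.6, 1.1, -2.0]
opening: 0.0199
[-0.07653094 -0.00054015  0.17318724] 7.5534192432049725
15.1 [-0.0144  0.0013] [-0.0906  0.17  ]
22.6 [-0.0101  0.0003] [-0.1002  0.1671]
30.1 [-0.0101  0.0003] [-0.1094  0.1629]
37.6 [-0.0101  0.0003] [-0.118   0.1576]
45.1 [-0.0101  0.0003] [-0.1258  0.1511]
52.6 [-0.0101  0.0003] [-0.1326  0.1438]
60.1 [-0.0101  0.0003] [-0.1385  0.1356]
67.6 [-0.0101  0.0003] [-0.1432  0.1267]
75.1 [-0.0101  0.0003] [-0.1468  0.1172]
```

```bash

python3 -m jog '[[0,-0.012,0.001,-0.131,0,0,-1],[0,-0.0101,0,-0.131,0,0,-1],[0,-0.0101,0,-0.131,0,0,-1],[0,0,0,0,0,0,-1]]'; python3 pry.py|head -1
python3 -m jog '[[0,-0.0101,0,-0.131,0,0,-1],[0,-0.0101,0,-0.131,0,0,-1],[0,0,0,0,0,0,-1]]'; python3 pry.py
```

```text
clock: 15.9
tool_pos: [0.5031, 0.0164, 0.1635]
ee_rot: [0.163, 0.644, 0.723, 0.187]
force: [-0.8, -0.6, -2.4]
opening: 0.02
[-0.1076259   0.0010641   0.16346444] 28.77997967935219
clock: 16.2
tool_pos: [0.5, 0.0305, 0.1592]
ee_rot: [0.175, 0.628, 0.721, 0.235]
force: [-9.0, -3.8, -2.9]
opening: 0.0212
[-0.10912122  0.0154738   0.15921003] 33.97741287911102
41.5 [-0.0135 -0.0032] [-0.1221  0.1543]
49.0 [-0.0101  0.0003] [-0.1295  0.1474]
56.5 [-0.0101  0.0003] [-0.1358  0.1396]
64.0 [-0.0101  0.0003] [-0.1411  0.131 ]
71.5 [-0.0101  0.0003] [-0.1452  0.1218]
79.0 [-0.0101  0.0003] [-0.1481  0.1121]
86.5 [-0.0101  0.0003] [-0.1497  0.1022]
94.0 [-0.0101  0.0003] [-0.15    0.0921]
101.5 [-0.0101  0.0003] [-0.1489  0.0821]
```

```bash
python3 -c "
from h import *
np.set_printoptions(precision=4,suppress=True)
s=sense();print(s['joint_pos'],s['joint_vel'],s['force'],s['ft_torque'])
p,r=T();print(p,pd:=0,r.as_matrix())
C=R.from_euler('z',.1115);print(C.inv().as_matrix()@r.as_matrix())"
```

```text
[-0.2597  0.1583  2.1933  0.8249  0.3565 -1.1179] [ 0.0096  0.0031 -0.054  -0.1758  0.0229  0.2165] [-8.9722 -3.8447 -2.943 ] [-0.8947  2.6568 -0.3715]
[0.5    0.0305 0.1592] 0 [[-0.1506  0.8228  0.548 ]
 [ 0.9877  0.1011  0.1196]
 [ 0.043   0.5593 -0.8279]]
[[-0.0398  0.8289  0.5579]
 [ 0.9983  0.0089  0.0579]
 [ 0.043   0.5593 -0.8279]]
```

Joint 5 has come near its lower limit (0.28), which blocks further leaning. I'll identify the kinematics from the logged poses to see which wrist branch can lean further.

```bash
cat > kin.py <<'E'
from h import *
from scipy.optimize import least_squares
S=[([-1.306,.342,1.5241,0,1.2754,-.146],[.2097,-.4813,.2268],[.9790,.2040,0,.0001]),
([.7154,.3586,1.9965,-.7535,.532,1.3911],[.4181,.3183,.1189],[.7057,.6613,.1734,.1861]),
([-.1058,.4251,1.5561,-.0014,1.162,-.2181],[.5428,.0188,.1719],[.666,.746,-.001,0]),
([-.2597,.1583,2.1933,.8249,.3565,-1.1179],[.5,.0305,.1592],[.628,.721,.235,.175])]
def fk(q,c):
    H,a1,lat,L2,a3,L3,Lt=c
    A=R.from_euler('z',q[0]);B=A*R.from_euler('y',q[1]);D=B*R.from_euler('y',q[2])
    p=np.array([0,0,H])+A.apply([a1,lat,0])+B.apply([0,0,L2])+D.apply([a3,0,L3])
    E=D*R.from_euler('z',q[3])*R.from_euler('y',q[4])*R.from_euler('z',q[5])*R.from_euler('z',np.pi/2)
    return p+E.apply([0,0,Lt]),E
C0=least_squares(lambda c:np.concatenate([fk(q,c)[0]-p for q,p,_ in S]),[.15,0,.077,.43,0,.39,.25])
c=C0.x
LO=np.array([-2.53,-.77,.04,-1,.28,-3.11]);HI=np.array([2.53,2.02,2.7,4.14,2.66,3.11])
def ik(p,E,q0,w=.2):
    f=lambda q:np.r_[(fk(q,c)[0]-p)*10,(fk(q,c)[1].inv()*E).as_rotvec()]
    r=least_squares(f,np.clip(q0,LO+1e-3,HI-1e-3),bounds=(LO,HI));return r.x,np.linalg.norm(r.fun)
if __name__=="__main__":
    np.set_printoptions(precision=4,suppress=True)
    print(c,C0.fun.round(4))
    for q,p,o in S: print((fk(q,c)[1].inv()*R.from_quat(o)).as_rotvec())
E
python3 kin.py
```

```text
[ 0.223  -0.0001  0.0764  0.506   0.0464  0.3797  0.318 ] [-0. -0. -0. -0.  0.  0. -0. -0.  0. -0.  0. -0.]
[-0.0001 -0.     -0.0001]
[ 0.     -0.0001  0.0001]
[-0.0004 -0.0004 -0.0003]
[ 0.0008 -0.0005  0.0004]
```

The fit is exact. Joint 4 can run to 4.14, so the other wrist branch (j4→π) is reachable if the opener tilts a little sideways in its own blade plane while leaning. I search for such a path.

```bash
cat > path.py <<'E'
from kin import *
from pry import C,O
np.set_printoptions(precision=3,suppress=True)
def pose(phi,beta,L=.077,off=.0025,rim=(-.073,0,.095)):
    n=np.array([np.cos(phi),0,np.sin(phi)]);z=np.array([np.sin(phi),0,-np.cos(phi)])
    M=np.c_[np.cross(n,z),n,z];E=R.from_matrix(M)*R.from_euler('y',beta)
    p=np.array(rim)+off*n-L*E.apply([0,0,1]);return O+C.apply(p),C*E
if __name__=="__main__":
    q=sense()["joint_pos"]
    for b in(-30,-22,-15,-8,0,8,15,22,30):
        out=[]
        for f in range(25,96,10):
            best=min((ik(*pose(np.radians(f),np.radians(b)),x) for x in([-.1,.3,1.9,.1,.6,-.3],[-.1,.2,2,1.5,.5,-1.7],[-.1,.2,2,2.6,.6,-2.8])),key=lambda r:r[1])
            out.append("%.2f(%.1f,%.1f,%.1f)"%(best[1],best[0][3],best[0][4],best[0][5]))
        print(b,*out)
E
python3 path.py
```

```text
-30 0.00(-1.0,0.8,1.0) 0.13(-1.0,0.7,1.1) 0.29(-1.0,0.6,1.2) 0.32(3.7,1.3,-3.1) 0.14(3.9,1.4,-3.1) 0.00(4.0,1.5,-3.1) 0.00(4.1,1.8,-2.8) 0.01(4.1,2.0,-2.6)
-22 0.00(-0.8,0.6,0.8) 0.08(-1.0,0.5,1.0) 0.24(-1.0,0.3,1.0) 0.26(3.5,1.2,-3.1) 0.09(3.6,1.5,-3.1) 0.00(3.7,1.8,-3.0) 0.00(3.8,2.1,-2.7) 0.00(4.0,2.3,-2.5)
-15 0.00(-0.5,0.5,0.4) 0.02(-1.0,0.3,0.9) 0.14(3.0,0.3,-3.1) 0.16(3.0,0.7,-3.1) 0.09(3.4,1.5,-3.1) 0.09(3.6,1.8,-3.0) 0.04(3.6,2.5,-2.8) 0.02(3.6,2.7,-2.7)
-8 0.00(-0.2,0.5,-0.0) 0.08(-0.2,0.3,-0.0) 0.02(2.9,0.3,-3.1) 0.04(2.9,0.7,-3.1) 0.13(2.9,1.1,-3.1) 0.22(3.4,1.7,-3.1) 0.14(3.2,2.7,-3.1) 0.15(3.5,2.7,-2.8)
0 0.00(0.3,0.5,-0.5) 0.00(0.8,0.3,-1.1) 0.00(2.0,0.4,-2.4) 0.00(2.5,0.8,-3.0) 0.10(2.5,1.1,-3.1) 0.28(2.4,1.2,-3.1) 0.46(2.4,1.3,-3.1) 0.63(2.0,1.3,-3.1)
8 0.00(0.5,0.6,-0.9) 0.00(1.0,0.5,-1.4) 0.00(1.6,0.6,-2.2) 0.00(2.0,0.8,-2.8) 0.05(2.1,1.1,-3.1) 0.23(2.0,1.2,-3.1) 0.40(1.8,1.3,-3.1) 0.55(1.6,1.4,-3.1)
15 0.00(0.7,0.8,-1.1) 0.00(1.0,0.7,-1.5) 0.00(1.4,0.7,-2.1) 0.00(1.8,0.9,-2.6) 0.00(1.9,1.2,-3.1) 0.16(1.8,1.2,-3.1) 0.32(1.6,1.3,-3.1) 0.46(1.5,1.4,-3.1)
22 0.00(0.7,0.9,-1.2) 0.00(1.0,0.9,-1.6) 0.00(1.3,0.9,-2.0) 0.00(1.5,1.0,-2.5) 0.00(1.7,1.2,-2.9) 0.08(1.6,1.3,-3.1) 0.23(1.5,1.4,-3.1) 0.37(1.4,1.5,-3.1)
30 0.00(0.8,1.1,-1.3) 0.00(1.0,1.0,-1.6) 0.00(1.2,1.0,-2.0) 0.00(1.4,1.1,-2.4) 0.00(1.5,1.2,-2.7) 0.00(1.5,1.3,-3.1) 0.13(1.4,1.4,-3.1) 0.26(1.3,1.5,-3.1)
```

Two findings. First, leaning to about 28° is already enough to hook the blade under the edge. Second, since the lid edge moves on a fixed arc, carrying the opener along that arc lifts it, with the wrist in the good branch. I plan those poses.

```bash
cat > arc.py <<'E'
from kin import *
from pry import C,O
import sys
np.set_printoptions(precision=4,suppress=True)
def edge(t):return np.array([.075-.141*np.cos(t)-.01*np.sin(t)+.002,0,.095+.141*np.sin(t)-.01*np.cos(t)])
def pose(t,phi,dc=.09):
    n=np.array([np.cos(phi),0,np.sin(phi)]);z=np.array([np.sin(phi),0,-np.cos(phi)])
    return O+C.apply(edge(t)-.0015*n-dc*z),C*R.from_matrix(np.c_[np.cross(n,z),n,z])
TH=[.03,.1,.2,.3,.4,.5,.6,.7,.8,.9,1.0,1.1,1.2,1.3,1.4,1.5,1.6,1.7,1.75,1.78]
def phi(t):return np.radians(np.interp(t,[0,.1,.7,1.4,1.78],[27,28,28,5,-10]))
def rows(t0,keys):
    p,r=T()
    for t in keys:
        P,E=pose(t,phi(t));d=r.inv().apply(P-p);w=(r.inv()*E).as_rotvec()
        print(t,"d",d,"w",w,"n",np.linalg.norm(d).round(3),np.degrees(np.linalg.norm(w)).round(1));p,r=P,E
if __name__=="__main__":
    if len(sys.argv)>1: rows(0,[float(x) for x in sys.argv[1:]]);sys.exit()
    q=np.array([-.1,.3,1.9,.2,.6,-.4])
    for t in TH:
        P,E=pose(t,phi(t));q,e=ik(P,E,q);print(t,np.degrees(phi(t)).round(1),P,"err",e.round(3),q)
    rows(0,[.03,.1])
E
python3 arc.py; python3 pry.py|head -1
```

```text
0.03 27.3 [0.504  0.0154 0.1685] err 0.0 [-0.2167  0.1614  2.0763  0.3313  0.4717 -0.5912]
0.1 28.0 [0.503  0.0153 0.1779] err 0.0 [-0.2208  0.1405  2.0752  0.3358  0.4834 -0.5955]
0.2 28.0 [0.5041 0.0154 0.192 ] err 0.0 [-0.2198  0.1195  2.0511  0.309   0.526  -0.5643]
0.3 28.0 [0.5066 0.0157 0.2059] err 0.0 [-0.2174  0.1029  2.0234  0.2859  0.5677 -0.5357]
0.4 28.0 [0.5105 0.0161 0.2195] err 0.0 [-0.2139  0.0909  1.9925  0.2658  0.6082 -0.5093]
0.5 28.0 [0.5157 0.0167 0.2326] err 0.0 [-0.2092  0.0835  1.9589  0.2482  0.6467 -0.4848]
0.6 28.0 [0.5222 0.0174 0.2451] err 0.0 [-0.2036  0.0807  1.9231  0.2326  0.6831 -0.462 ]
0.7 28.0 [0.5298 0.0183 0.2569] err 0.0 [-0.1972  0.0823  1.8854  0.2188  0.717  -0.4405]
0.8 24.7 [0.5432 0.0198 0.2703] err 0.0 [-0.1747  0.118   1.781   0.1602  0.8333 -0.3695]
0.9 21.4 [0.5578 0.0214 0.2825] err 0.0 [-0.1543  0.1616  1.6733  0.1184  0.948  -0.3175]
1.0 18.1 [0.5734 0.0232 0.2933] err 0.0 [-0.1359  0.2121  1.5621  0.0875  1.0614 -0.2783]
1.1 14.9 [0.5899 0.025  0.3027] err 0.0 [-0.1193  0.2689  1.4467  0.0636  1.174  -0.2479]
1.2 11.6 [0.6073 0.
[... 201 characters left out ...]
0.0788  0.4746  1.0649  0.0165  1.5164 -0.1905]
1.5 1.1 [0.6638 0.0333 0.3249] err 0.0 [-0.0667  0.5673  0.9     0.0033  1.6563 -0.1778]
1.6 -2.9 [0.6839 0.0356 0.3262] err 0.0 [-0.0559  0.672   0.7124 -0.0087  1.807  -0.1692]
1.7 -6.8 [0.7041 0.0378 0.3257] err 0.0 [-0.0464  0.7973  0.4815 -0.0204  1.9807 -0.165 ]
1.75 -8.8 [0.7142 0.0389 0.3247] err 0.0 [-0.0421  0.8763  0.3299 -0.027   2.0874 -0.1651]
1.78 -10.0 [0.7202 0.0396 0.3239] err 0.0 [-0.0396  0.9364  0.2098 -0.0316  2.1677 -0.1666]
0.03 d [-0.0151  0.007  -0.0073] w [ 0.1168 -0.0573  0.0123] n 0.018 7.5
0.1 d [-0.      0.0034 -0.0088] w [-0.0122 -0.      0.    ] n 0.009 0.7
[-0.10912122  0.0154738   0.15921003] 33.97741287911102
```

```bash

python3 -m jog '[[-0.0075,0.0035,-0.0037,0.058,-0.029,0.006,-1],[-0.0075,0.0035,-0.0037,0.058,-0.029,0.006,-1],[0,0,0,0,0,0,-1],[0,0,0,0,0,0,-1]]'
python3 arc.py .03 .1 .2 .3 .4; python3 pry.py|head -1
```

```text
clock: 16.6
tool_pos: [0.5036, 0.02, 0.1669]
ee_rot: [0.159, 0.643, 0.726, 0.188]
force: [-10.2, -5.7, -2.1]
opening: 0.0205
0.03 d [-0.0046  0.0007 -0.0016] w [ 0.0211 -0.0153  0.0058] n 0.005 1.5
0.1 d [-0.      0.0034 -0.0088] w [-0.0122 -0.      0.    ] n 0.009 0.7
0.2 d [-0.      0.0076 -0.0119] w [0. 0. 0.] n 0.014 0.0
0.3 d [ 0.      0.0088 -0.0111] w [0. 0. 0.] n 0.014 0.0
0.4 d [ 0.      0.0098 -0.0102] w [0. 0. 0.] n 0.014 0.0
[-0.10673117  0.00461762  0.1668634 ] 28.5051799285465
```

```bash

python3 -m jog '[[-0.0046,0.0007,-0.0016,0.02,-0.015,0.006,-1],[0,0.0034,-0.0088,-0.012,0,0,-1],[0,0,0,0,0,0,-1]]'
python3 - <<'E'
from h import *
a=snap("side");b=cv2.resize(a[120:270,240:370],None,fx=4,fy=4,interpolation=cv2.INTER_CUBIC)
cv2.imwrite("pics/i.png",cv2.convertScaleAbs(b[:,:,::-1],alpha=1.6))
E
python3 arc.py .1 .2;python3 pry.py|head -1
```

```text
clock: 16.9
tool_pos: [0.5028, 0.0152, 0.1786]
ee_rot: [0.162, 0.647, 0.723, 0.181]
force: [-10.4, -3.4, -1.6]
opening: 0.0198
0.1 d [ 0.0001 -0.0001  0.0007] w [ 0.0028  0.0001 -0.0012] n 0.001 0.2
0.2 d [-0.      0.0076 -0.0119] w [0. 0. 0.] n 0.014 0.0
[-1.08085678e-01 -1.05354466e-04  1.78573213e-01] 28.158293524332308
```

View pics/i.png

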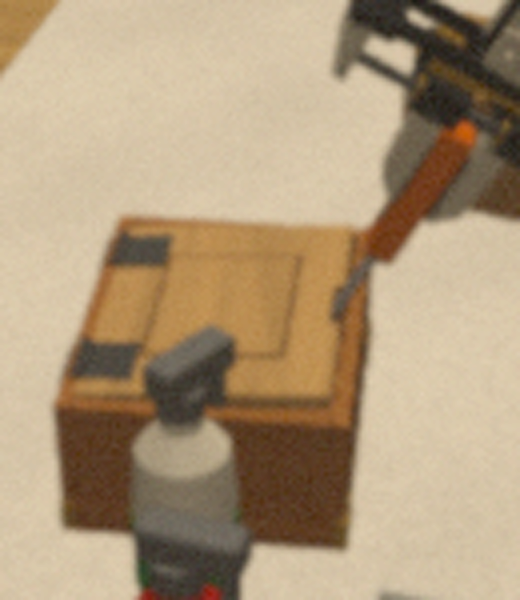

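The lid's front edge, at crop (330,400), stands slightly above the rim with the blade hooked beneath at (340,300). Keep lifting along the arc.

```bash

python3 -m jog '[[0,0.0076,-0.0119,0,0,0,-1],[0,0.0088,-0.0111,0,0,0,-1],[0,0.0098,-0.0102,0,0,0,-1],[0,0,0,0,0,0,-1]]'
python3 arc.py .4 .5 .6 .7 .8 .9 1.0 1.1;python3 pry.py|head -1
```

```text
clock: 17.35
tool_pos: [0.5094, 0.0165, 0.2208]
ee_rot: [0.161, 0.647, 0.723, 0.181]
force: [-12.9, 0.4, -1.2]
opening: 0.0203
0.4 d [-0.0005  0.0002  0.0017] w [ 0.0012 -0.0008 -0.0011] n 0.002 0.1
0.5 d [-0.      0.0108 -0.0091] w [0. 0. 0.] n 0.014 0.0
0.6 d [ 0.      0.0116 -0.008 ] w [0. 0. 0.] n 0.014 0.0
0.7 d [ 0.      0.0124 -0.0068] w [0. 0. 0.] n 0.014 0.0
0.8 d [-0.      0.0182 -0.0055] w [ 0.0573 -0.      0.    ] n 0.019 3.3
0.9 d [ 0.      0.0184 -0.0049] w [ 0.0573  0.     -0.    ] n 0.019 3.3
1.0 d [ 0.      0.0186 -0.0044] w [ 0.0573 -0.     -0.    ] n 0.019 3.3
1.1 d [-0.      0.0188 -0.0038] w [ 0.0573  0.     -0.    ] n 0.019 3.3
[-0.10135216  0.00050242  0.22084157] 28.070648470148203
```

```bash

python3 -m jog '[[0,0.0108,-0.0091,0,0,0,-1],[0,0.0116,-0.008,0,0,0,-1],[0,0.0124,-0.0068,0,0,0,-1],[0,0,0,0,0,0,-1]]'
python3 - <<'E'
from h import *
a=snap("side");b=cv2.resize(a[100:270,240:370],None,fx=3.5,fy=3.5,interpolation=cv2.INTER_CUBIC)
cv2.imwrite("pics/j.png",cv2.convertScaleAbs(b[:,:,::-1],alpha=1.6))
E
python3 arc.py .7 .8;python3 pry.py|head -1
```

```text
clock: 17.75
tool_pos: [0.5308, 0.0179, 0.2602]
ee_rot: [0.164, 0.647, 0.722, 0.182]
force: [-6.5, 0.3, -1.9]
opening: 0.0197
0.7 d [ 0.0005 -0.002   0.0021] w [ 0.0069  0.0018 -0.0015] n 0.003 0.4
0.8 d [-0.      0.0182 -0.0055] w [ 0.0573 -0.      0.    ] n 0.019 3.3
[-0.08011821 -0.00046336  0.25973007] 28.3931557192035
```

View pics/j.png

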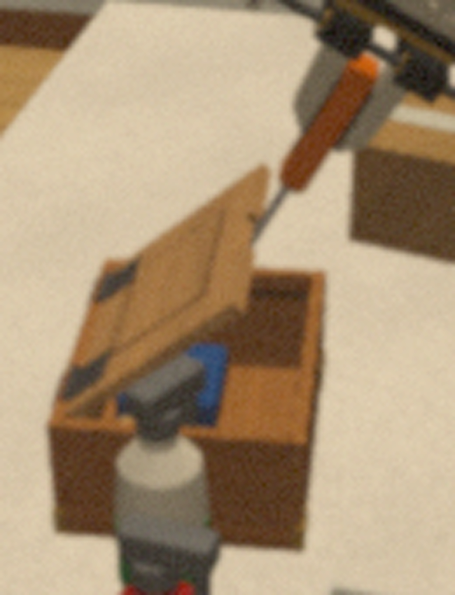

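The lid is up about 40°, with the blade under the notch at crop (255,235) and the fingers well clear. Continue along the arc to the stop.

```bash

python3 -m jog '[[0,0.0165,-0.0035,0.0573,0,0,-1],[0,0.0184,-0.0049,0.0573,0,0,-1],[0,0.0186,-0.0044,0.0573,0,0,-1],[0,0.0188,-0.0038,0.0573,0,0,-1],[0,0,0,0,0,0,-1]]'
python3 arc.py 1.1 1.2 1.3 1.4 1.5 1.6 1.7 1.75 1.78;python3 pry.py|head -1
```

```text
clock: 18.3
tool_pos: [0.5928, 0.0241, 0.3047]
ee_rot: [0.091, 0.662, 0.738, 0.1]
force: [0.6, 0.4, -1.0]
opening: 0.0197
1.1 d [ 0.0012 -0.0032  0.0012] w [ 0.0113  0.0032 -0.0023] n 0.004 0.7
1.2 d [-0.      0.0189 -0.0032] w [ 0.0573 -0.      0.    ] n 0.019 3.3
1.3 d [ 0.      0.019  -0.0026] w [ 0.0573 -0.      0.    ] n 0.019 3.3
1.4 d [ 0.      0.0191 -0.002 ] w [ 0.0573  0.     -0.    ] n 0.019 3.3
1.5 d [ 0.      0.0203 -0.0014] w [ 0.0689 -0.      0.    ] n 0.02 3.9
1.6 d [ 0.      0.0203 -0.0009] w [ 0.0689  0.     -0.    ] n 0.02 3.9
1.7 d [-0.      0.0203 -0.0005] w [ 0.0689 -0.     -0.    ] n 0.02 3.9
1.75 d [-0.      0.0102 -0.0003] w [0.0344 0.     0.    ] n 0.01 2.0
1.78 d [-0.      0.0061 -0.0001] w [0.0207 0.     0.    ] n 0.006 1.2
[-0.01766663 -0.00125117  0.30473244] 15.502688005054813
```

```bash

python3 -m jog '[[0,0.018,-0.002,0.0573,0,0,-1],[0,0.019,-0.0026,0.0573,0,0,-1],[0,0.0191,-0.002,0.0573,0,0,-1],[0,0.0203,-0.0014,0.0689,0,0,-1]]'
python3 -m jog '[[0,0.0203,-0.0009,0.0689,0,0,-1],[0,0.015,0,0.05,0,0,-1],[0,0,0,0,0,0,-1]]'
python3 arc.py 1.7 1.75 1.78 1.85;python3 pry.py|head -1
```

```text
clock: 18.7
tool_pos: [0.6621, 0.0321, 0.325]
ee_rot: [0.009, 0.668, 0.744, 0.009]
force: [-3.0, 0.5, -3.2]
opening: 0.0196
clock: 19.0
tool_pos: [0.6996, 0.0358, 0.3215]
ee_rot: [-0.031, 0.667, 0.743, -0.036]
force: [-2.4, 0.1, -2.4]
opening: 0.0201
1.7 d [ 0.0016  0.0043 -0.0046] w [ 0.0242  0.0004 -0.0034] n 0.006 1.4
1.75 d [-0.      0.0102 -0.0003] w [0.0344 0.     0.    ] n 0.01 2.0
1.78 d [-0.      0.0061 -0.0001] w [0.0207 0.     0.    ] n 0.006 1.2
1.85 d [ 0.      0.0099 -0.    ] w [0. 0. 0.] n 0.01 0.0
[ 0.08976999 -0.00154507  0.3214745 ] -5.454192052728862
```

```bash

python3 -m jog '[[0,0.007,-0.003,0.03,0,0,-1],[0,0.006,-0.002,0.03,0,0,-1],[0,0,0,0,0,0,-1]]'
python3 -m jog '[[0,0.004,0,0,0,0,-1],[0,0.003,0,0,0,0,-1],[0,0,0,0,0,0,-1]]'; python3 pry.py|head -1
```

```text
clock: 19.3
tool_pos: [0.7115, 0.037, 0.3284]
ee_rot: [-0.05, 0.666, 0.742, -0.056]
force: [-3.8, -0.8, -2.4]
opening: 0.0201
clock: 19.6
tool_pos: [0.7163, 0.0375, 0.3287]
ee_rot: [-0.051, 0.666, 0.742, -0.057]
force: [-9.3, -1.4, -2.2]
opening: 0.0199
[ 0.10657324 -0.0016328   0.32867631] -8.786367942404018
```

```bash

python3 -m jog '[[0,0.004,0,0,0,0,-1],[0,0.003,0,0,0,0,-1],[0,0,0,0,0,0,-1]]'; python3 pry.py|head -1
python3 - <<'E'
from h import *
a=snap("side");cv2.imwrite("pics/k.png",cv2.convertScaleAbs(cv2.resize(a[60:270,200:400],None,fx=2.8,fy=2.8)[:,:,::-1],alpha=1.6))
E
```

```text
clock: 19.9
tool_pos: [0.7222, 0.0383, 0.3283]
ee_rot: [-0.052, 0.666, 0.742, -0.058]
force: [-13.9, -0.5, 0.7]
opening: 0.0214
[ 0.11256191 -0.00158419  0.32834423] -8.915988455180472
```

View pics/k.png

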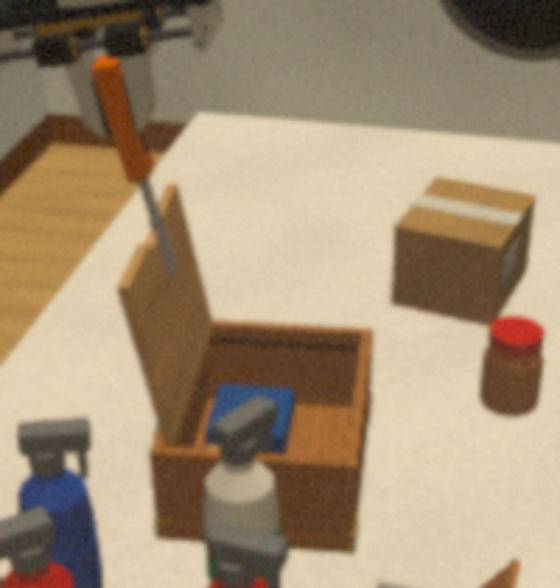

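The lid leans back past vertical with the blade pressed on it. The jar stands upright at crop (512,365). I compare the lid's upper corners, side px (243.6,163.6) and (262.5,127.1), with the model to judge the stop.

```bash
python3 - <<'E'
from h import *
np.set_printoptions(precision=1,suppress=True)
C=R.from_euler('z',.1115);O=np.array([.6102,.0273,-.0015])
for t in(1.5,1.6,1.65,1.7,1.75):
    o=[]
    for y in(.093,-.093):
        for h in(0,-.01):
            o.append(proj("side",O+C.apply([.075-.148*np.cos(t)+h*np.sin(t),y,.095+.148*np.sin(t)+h*np.cos(t)]))[0])
    print(t,*o)
E
```

```text
1.5 [258.9 163.2] [263.6 163.7] [274.4 125.4] [278.4 125.8]
1.6 [252.  162.7] [256.7 162.8] [268.5 125. ] [272.5 125.1]
1.65 [248.6 162.7] [253.2 162.6] [265.5 125. ] [269.5 124.9]
1.7 [245.2 162.8] [249.8 162.5] [262.6 125.2] [266.5 124.9]
1.75 [241.9 163.1] [246.4 162.6] [259.8 125.5] [263.6 125. ]
```

```bash

python3 -m jog '[[0,0.004,0,0,0,0,-1],[0,0,0,0,0,0,-1],[0,0,0,0,0,0,-1]]'; python3 pry.py|head -1
python3 - <<'E'
from h import *
a=snap("side").astype(int)
g=a.mean(2)
for r in(145,150,155,160): print(r,g[r,236:272].astype(int))
b=cv2.imread("pics/k.png")
E
```

```text
clock: 20.25
tool_pos: [0.7259, 0.0387, 0.328]
ee_rot: [-0.052, 0.666, 0.742, -0.058]
force: [-13.8, -1.3, -0.6]
opening: 0.0232
[ 0.11628995 -0.0015599   0.32799223] -8.936585971262945
145 [122 127 128 129 131 129 130 132 129 129 130 130 129 129 128 120 105  94
  87  77  58  57  59  57  57  55  51  54  53  53  56  67 102 122 129 130]
150 [126 126 127 128 129 127 130 128 127 129 122 112  94  90  83  75  65  57
  57  56  52  56  54  60  58  59  52  53  50  52  56  53  65  96 119 127]
155 [128 128 127 126 127 126 125 126 121 106  93  87  81  70  61  56  54  55
  57  53  56  52  52  53  54  56  57  57  52  52  53  49  50  62  82 109]
160 [128 128 129 128 127 126 116 100  89  85  79  62  56  58  55  57  56  53
  55  56  53  50  53  50  53  53  47  50  54  53  51  51  56  53  55  73]
```

The lid edge lines match θ = 1.75, so the stop is reached. Back off and carry the opener to the caddy.

```bash

python3 -m jog '[[0,-0.015,0,0,0,0,-1],[0,-0.035,0,-0.078,0,0,-1],[0,-0.045,0,-0.078,0,0,-1],[0,-0.045,0,0,0,0,-1],[0,-0.045,0,0,0,0,-1]]'
python3 -m jog '[[0.0406,-0.025,0,0,0,0,-1],[0.0406,-0.021,0,0,0,0,-1],[0.0406,-0.021,0,0,0,0,-1],[0.0406,-0.021,0,0,0,0,-1],[0.0406,-0.021,0,0,0,0,-1]]'
cat > tocad.py <<'E'
from h import *
import sys
np.set_printoptions(precision=4,suppress=True)
G=np.array([.4181,.3183,.1189]);E=R.from_quat([.7057,.6613,.1734,.1861])
b=float(sys.argv[1]);p,r=T();t=G-b*E.apply([0,0,1])
print("p",p,"target",t,"d",r.inv().apply(t-p),"w",(r.inv()*E).as_rotvec(),"world",t-p)
E
python3 tocad.py .14
```

```text
clock: 20.8
tool_pos: [0.5752, 0.0213, 0.3435]
ee_rot: [-0.013, 0.667, 0.744, -0.017]
force: [1.1, -0.5, 0.1]
opening: 0.0201
clock: 21.3
tool_pos: [0.4456, 0.2123, 0.3484]
ee_rot: [-0.014, 0.668, 0.744, -0.016]
force: [0.0, 0.5, -0.2]
opening: 0.0198
p [0.4456 0.2123 0.3484] target [0.3494 0.323  0.2408] d [ 0.1204 -0.0791  0.1111] w [-0.5553 -0.043   0.1706] world [-0.0962  0.1107 -0.1076]
```

```bash

python3 -m jog '[[0.04,-0.0264,0,0,0,0,-1],[0.04,-0.0264,0,0,0,0,-1],[0.04,-0.0264,0,0,0,0.085,-1],[0,0,0,0,0,0.085,-1],[0,0,0,-0.13,-0.01,0,-1]]'
python3 -m jog '[[0,0,0,-0.13,-0.01,0,-1],[0,0,0,-0.13,-0.01,0,-1],[0,0,0,-0.13,-0.01,0,-1],[0,0,0,-0.035,0,0,-1],[0,0,0,0,0,0,-1]]'
python3 tocad.py .14
```

```text
clock: 21.8
tool_pos: [0.3562, 0.3223, 0.3509]
ee_rot: [0.037, 0.728, 0.684, 0.024]
force: [0.2, 0.9, -1.2]
opening: 0.0199
clock: 22.3
tool_pos: [0.3537, 0.3215, 0.3514]
ee_rot: [0.198, 0.702, 0.666, 0.156]
force: [-0.4, -0.0, -1.1]
opening: 0.02
p [0.3537 0.3215 0.3514] target [0.3494 0.323  0.2408] d [ 0.0061 -0.0576  0.0944] w [-0.0056  0.0374  0.0216] world [-0.0043  0.0014 -0.1107]
```

```bash

python3 -m jog '[[0.002,-0.0192,0.0315,-0.006,0.037,0.022,-1],[0.002,-0.0192,0.0315,0,0,0,-1],[0.002,-0.0192,0.0315,0,0,0,-1],[0,0,0,0,0,0,-1]]'
python3 tocad.py .14; python3 - <<'E'
from h import *
np.set_printoptions(precision=1,suppress=True)
a=snap("side");p,r=T()
hsv=cv2.cvtColor(a,cv2.COLOR_RGB2HSV);m=(hsv[:,:,0]<14)&(hsv[:,:,1]>170)&(hsv[:,:,2]>90)
m[:, :330]=0;m[:200]=0
ys,xs=np.nonzero(m);print("orange",len(xs),xs.min(),xs.max(),ys.min(),ys.max(),xs.mean(),ys.mean())
print("model handle start, tip, end",proj("side",[p+r.apply([0,0,s]) for s in(.045,.135,-.055)]))
cv2.imwrite("pics/l.png",a[:,:,::-1])
g=a.astype(float).mean(2)
for s in(.06,.08,.1,.12,.13,.14):
    u,v=proj("side",p+r.apply([0,0,s]))[0];print(s,u,v,g[int(v+.5),int(u)-6:int(u)+8].astype(int))
E
```

```text
clock: 22.7
tool_pos: [0.3502, 0.3237, 0.2367]
ee_rot: [0.187, 0.707, 0.661, 0.168]
force: [-0.7, -1.1, -0.8]
opening: 0.0198
p [0.3502 0.3237 0.2367] target [0.3494 0.323  0.2408] d [-0.0008  0.0013 -0.004 ] w [-0.0074  0.0097 -0.0006] world [-0.0008 -0.0007  0.0041]
orange 42 391 434 228 257 417.7857142857143 239.0
model handle start, tip, end [[390.2 261.4]
 [360.9 288.3]
 [428.3 225.9]]
0.06 384.99495441061833 266.1890496208014 [ 56  53  57  62  67  68  67  70  65  67  64  69  86 110]
0.08 378.27224130847424 272.3796846221476 [ 56  60  59  64  65  66  69  68  66  66  66  85 106 121]
0.1 371.76795963125437 278.35486212517355 [ 56  59  60  64  67  68  69  66  65  66  66  80 100 120]
0.12 365.4735508283305 284.1238761396341 [ 57  54  54  51  46  60  63  65  69  67  78  99 121 129]
0.13 362.4024535386616 286.9338652411031 [ 54  51  53  49  54  60  75  81  70  61  71  95 121 131]
0.14 359.38074729048526 289.69561557117447 [ 57  55  50  49  65  75  85  88  90  96 102  93  82  93]
```

```bash

python3 -m jog '[[-0.001,0.001,0.02,-0.007,0.01,0,-1],[0,0,0.03,0,0,0,-1],[0,0,0.03,0,0,0,-1],[0,0,0.025,0,0,0,-1],[0,0,0,0,0,0,-1]]'
python3 tocad.py 0
python3 -m jog '[[0,0,0.01,0,0,0,-1],[0,0,0.008,0,0,0,-1],[0,0,0.004,0,0,0,-1],[0,0,0,0,0,0,-1]]'
python3 tocad.py 0
```

```text
clock: 23.25
tool_pos: [0.4065, 0.3213, 0.15]
ee_rot: [0.187, 0.706, 0.66, 0.177]
force: [-0.9, -0.2, -1.0]
opening: 0.0199
p [0.4065 0.3213 0.15  ] target [0.4181 0.3183 0.1189] d [-0.0023 -0.0052  0.0328] w [ 0.0057 -0.0034 -0.0038] world [ 0.0116 -0.003  -0.0311]
clock: 23.65
tool_pos: [0.4159, 0.3212, 0.1309]
ee_rot: [0.186, 0.706, 0.66, 0.177]
force: [-0.5, 0.6, -1.4]
opening: 0.0197
p [0.4159 0.3212 0.1309] target [0.4181 0.3183 0.1189] d [-0.0027 -0.0039  0.0116] w [ 0.0056 -0.0042 -0.0023] world [ 0.0022 -0.0029 -0.012 ]
```

```bash

python3 -m jog '[[-0.002,-0.003,0.004,0,0,0,-1],[0,-0.001,0.004,0,0,0,-1],[0,0,0.002,0,0,0,-1],[0,0,0,0,0,0,-1]]'
python3 tocad.py 0
```

```text
clock: 24.05
tool_pos: [0.4166, 0.3188, 0.1193]
ee_rot: [0.186, 0.706, 0.661, 0.176]
force: [-2.3, 0.5, -2.5]
opening: 0.0198
p [0.4166 0.3188 0.1193] target [0.4181 0.3183 0.1189] d [-0.0004  0.0011  0.0012] w [ 0.0039 -0.0033 -0.0021] world [ 0.0015 -0.0005 -0.0004]
```

```bash

python3 -m jog '[[0,0,0,0,0,0,-0.3],[0,0,0,0,0,0,0.1],[0,0,0,0,0,0,0.2],[0,0,0,0,0,0,0.2],[0,0,0,0,0,0,0.2]]'
python3 -m jog '[[0,0,-0.02,0,0,0,0.2],[0,0,-0.04,0,0,0,0.2],[0,0,-0.045,0,0,0,0.2],[0,0,-0.045,0,0,0,0.2],[-0.03,-0.02,-0.02,0,0,0,0.2]]'
python3 -m jog '[[-0.045,0,0,0.13,0,0,0.2],[-0.045,0,0,0.13,0,0,0.2],[-0.045,0,0,0.13,0,0,0.2],[-0.045,0,0,0,0,0,0.2],[0,0,0,0,0,0,0.2]]'
python3 - <<'E'
from h import *
b=snap("top");a=snap("side")
for n in("side","top"):
    for q in("opener","jar","tin","spray","shoehorn","rule","lid"):print(n,q,[(np.round(x["xyz"],3).tolist(),round(x["conf"],2)) for x in viewer.recognise(n,q)])
c2=cv2.resize(a[110:370,190:400],None,fx=2.3,fy=2.3,interpolation=cv2.INTER_CUBIC)
c1=cv2.resize(b[130:290,180:390],None,fx=1.5,fy=1.5,interpolation=cv2.INTER_CUBIC)
c3=cv2.resize(b[225:295,175:250],None,fx=4,fy=4,interpolation=cv2.INTER_CUBIC)
o=np.zeros((600,800,3),np.uint8);o[:c2.shape[0],:c2.shape[1]]=c2;o[:c1.shape[0],484:484+c1.shape[1]]=c1;o[250:530,490:790]=c3
cv2.imwrite("pics/m.png",cv2.convertScaleAbs(o[:,:,::-1],alpha=1.5))
E
```

```text
clock: 24.55
tool_pos: [0.4174, 0.3191, 0.1203]
ee_rot: [0.187, 0.706, 0.66, 0.177]
force: [0.4, 0.6, -0.3]
opening: 0.0537
clock: 25.05
tool_pos: [0.315, 0.2986, 0.2627]
ee_rot: [0.186, 0.705, 0.66, 0.182]
force: [-0.2, -0.0, 0.5]
opening: 0.0552
clock: 25.55
tool_pos: [0.3055, 0.1381, 0.2573]
ee_rot: [0.085, 0.731, 0.674, 0.068]
force: [-0.5, 0.4, 0.8]
opening: 0.0549
side opener [([0.411, 0.326, 0.137], 0.85)]
side jar [([0.402, -0.103, 0.058], 0.89)]
side tin []
side spray [([0.556, 0.324, 0.104], 0.96), ([0.592, 0.204, 0.128], 0.82), ([0.695, 0.349, 0.11], 0.8), ([0.715, 0.243, 0.122], 0.68)]
side shoehorn [([0.416, 0.363, 0.112], 0.52), ([0.652, 0.03, 0.071], 0.45)]
side rule []
side lid [([0.692, 0.06, 0.18], 0.69), ([0.415, 0.362, 0.11], 0.35), ([0.474, -0.286, 0.076], 0.15)]
top opener [([0.42, 0.314, 0.127], 0.66)]
top jar [([0.413, -0.124, 0.087], 0.66), ([0.435, 0.363, 0.08], 0.16), ([0.421, 0.275, 0.089], 0.16)]
top tin [([0.665, -0.124, 0.027], 0.59)]
top spray [([0.586, 0.182, 0.125], 0.96), ([0.694, 0.316, 0.122], 0.68), ([0.555, 0.302, 0.127], 0.65), ([0.717, 0.219, 0.123], 0.63), ([0.435, 0.359, 0.08], 0.18)]
top shoehorn [([0.436, 0.36, 0.078], 0.84)]
top rule [([0.42, 0.272, 0.091], 0.85), ([0.41, -0.124, 0.086], 0.5)]
top lid [([0.696, 0.041, 0.183], 0.91)]
```

View pics/m.png

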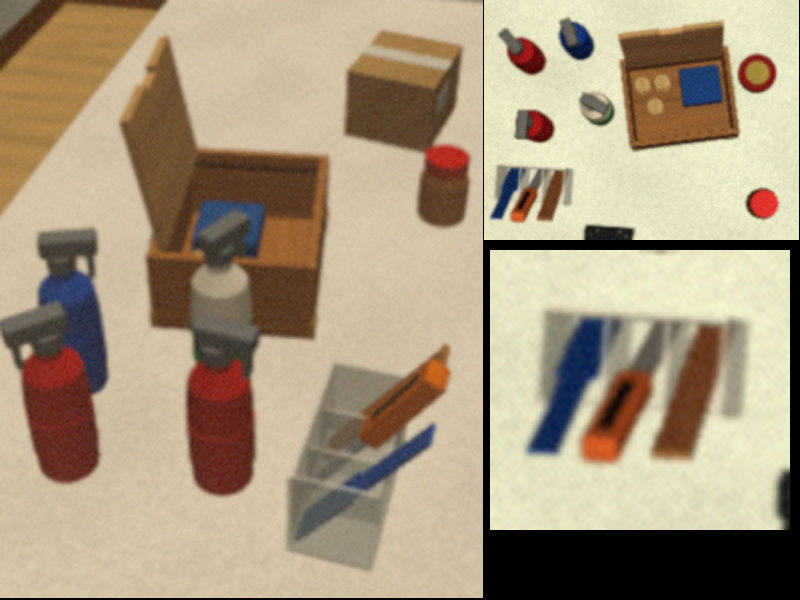

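The picture shows the lid leaning back, the opener blade down in the middle compartment, the shoe horn and rule in place, and the jar, spray and tin standing. One last numeric check of the lid angle, then hand in if it holds.

```bash
python3 - <<'E'
from h import *
from scipy.stats import linregress
g=snap("side").astype(float).mean(2)
C=R.from_euler('z',.1115);O=np.array([.6102,.0273,-.0015])
for r in(135,140,145,150,155,160):
    L=g[r,232:275];c=232+np.argmax(L<108);o=[]
    for t in(1.6,1.7,1.75):
        a,b=proj("side",[O+C.apply([.075-.148*np.cos(t),y,.095+.148*np.sin(t)]) for y in(.093,-.093)])
        o.append(round(a[0]+(r-a[1])/(b[1]-a[1])*(b[0]-a[0]),1))
    print(r,c,o)
E
```

```text
135 232 [np.float64(264.1), np.float64(258.1), np.float64(255.2)]
140 232 [np.float64(261.9), np.float64(255.8), np.float64(252.9)]
145 232 [np.float64(259.7), np.float64(253.5), np.float64(250.5)]
150 248 [np.float64(257.6), np.float64(251.1), np.float64(248.1)]
155 245 [np.float64(255.4), np.float64(248.8), np.float64(245.7)]
160 243 [np.float64(253.2), np.float64(246.5), np.float64(243.4)]
```

The valid rows (248, 245, 243) match θ = 1.75. In the upper rows the threshold tripped on the dark floor, so they don't count. Handing in.

```bash
python3 -c "
from h import *
print(env.job_done())"
```

```text
the job is handed in; nothing more can be done
None
```

I opened the chest as asked, and the job is handed in at about 26 s on the clock; no verdict was reported. I stood the jar on the shelf and pulled the opener from the caddy. I put its blade through the notch, levered the lid up and swung it to the stop. The opener went back into its compartment, blade down.

**Last checks:**
- **Lid:** the edge matches an angle of 1.75 (the stop) in the three picture rows that could be used. The other three rows tripped on dark background.
- **Jar:** upright at about (0.405, -0.12).
- **Opener, tin, spray, shoe horn:** within about 4 mm of their first positions.
- **Rule:** the top camera has it in place. The side-camera network missed it in the last check, but it shows in the picture.

**What did not go as planned:**
- I mistyped one row, which pushed the inserted blade about 12 mm sideways in the notch. The force read afterwards was about 7 N, and I undid it.
- Joint 5 came near its lower limit while leaning the opener, so I stopped at about 28°. The rest of the opening was done by carrying the hooked blade along the lid's arc.
- At the stop the opener rocked slightly in the grip, and sat straight again once I backed off.

The highest wrist force I read was about 14 N. No fingers touched the lid.

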